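Hang the membrane templates on the easel's stud

ROBOT

A 6-joint arm with a two-finger parallel gripper is mounted at the origin on a cart in front of the work surface, level with it; the furniture and walls round the work are solid. World frame = base frame: x ahead of the robot, y to its left, z up, the work surface at z = 0. Lengths are in m, angles in degrees, forces in N, time in s.
With the tool pointing down it reaches from about 0.35 to 0.875 m from the base axis. Payload 15.5 kg.
Tool frame: the origin (TCP) lies midway between the tips of the shut fingers; the grasp point (between the pads) lies 19 mm behind it (manip.pinch_z is the distance from the TCP to the grasp point, in m); z points along the fingers, y is the line along which they close (so a half turn about z gives the same grasp; the last joint's range is limited). The gripper opens to 85 mm and grips with 20 to 120 N. Pads are 22 mm wide; open, the fingers measure 114 mm over their backs; the gripper's body (76 mm by 85 mm) begins 54 mm behind the grasp point. The pads swing forward as they close: fully open they stand 13 mm farther back than shut.
Start: joints at [-77.206, 28.281, 77.091, -0, 74.628, -5.472], TCP at [0.196, -0.594, 0.231] pointing down, gripper open.
Joint ranges: [-166.48, 166.48], [-47.26, 123.95], [12.59, 153.08], [-70.14, 250.14], [6.76, 159.57], [-176.63, 176.63]. Speed limits (degrees/s): [108.29, 108.29, 147.25, 172.46, 172.46, 172.46].

INTERFACE

Orientations are given as a 3x3 rotation matrix whose columns are the frame's x, y, z axes.
In Python, from rig import manip gives the robot as it stands.
- The arm moves only by the tool carry_out, never from a script. Its argument "targets" is a list of rows, each a list of 7 numbers: the shift along the tool's x, y, z in cm, then the turn, a rotation vector about the tool's x, y, z in rad, then the opening, from 0 (shut) to 1 (fully open). A call has 1 to 5 rows; each row is the pose to reach, as a shift and turn from the pose commanded when the call began, along the tool's axes at that moment; what a row does not reach only later rows make up. A row lasts 1/8 s, in which the tool goes at most 62.5 mm and 10.7 degrees, less where a joint would pass 70% of its speed; a pose out of reach is approached as far as the arm can. A call with a gripper value outside its range is refused whole. The fingers move at their own pace and stop on an object; "grip_force" is the grip in N (left out, the last holds). Time passes only in rows, so rows that repeat a pose let the fingers close. It gives the time, the measured TCP pose, the force, the opening and the grip force at its end, in the units of the state.
- manip.observe(): the state, without advancing time (a new reading comes with each control period).
- manip.grab_frame(name): name is "scene" or "side" or "wrist"; returns a dict with "frame" (400x640x3 uint8, red, green, blue), "range_z" (400x640 float32, m along the optical axis (not along the pixel's ray), 0 where there is no reading), "mtx" (3x3 intrinsics, pixels), "k1" (the pictures are not rectified: a ray, as slopes to the right and down, at radius r is drawn at 1 + k1 r^2 times it, then the intrinsics apply), "R" (3x3) and "t" (3): a world point X has camera coordinates R X + t. Camera axes: x right, y down, z forward; pixel columns grow to the right and rows downward; lengths in m; the calibration is good to about 2 mm. A picture is of the moment at which its call begins.
- manip.hand_in(): hands the job in; it is judged then, once.
The state is a dict: "time": time; "q": joint angles; "joint_velocities": joint speeds; "effort": joint torques, N m; "position": TCP position; "tcp_rot": TCP orientation; "contact_force": force on the tool from outside, world axes, zero at the start; "moment": the same for the moment, N m; "gripper_width": finger opening in m; "finger_force": force on a finger pad.
Only numpy, scipy, OpenCV 4.12 (cv2) and the standard library are available. Lean on these libraries where they do the work, as an engineer would, in place of code of your own. Each camera call takes 0.05 s, during which the arm holds its last target. There are 200 camera calls.

TASK

Put the three membrane-cutting templates away on the easel's single headed brass stud, one behind the other in order of size: first the large blue one, then the medium yellow one, last the small red one. Pass the wide end of each keyhole over the stud's head, push the plate back until it lies close against the panel or the plate before it, and lower it so that the narrow slot locks it on the shaft; let all three hang there by themselves, tabs up, and do not shift the other things on the bench or let a template fall over.

Things in the scene. Friction and masses are not known exactly. Their poses are not given: they have to be found in the camera images.
- easel: fixed steel display easel standing on the worktop: foot 190 (x) x 150 (y) x 12 mm, origin under the foot's centre, z up; its -x side faces the one who uses it. It carries the tilted panel.
- panel: the easel's white panel, 130 wide, 182 long, 8 mm thick, leaning back 0.47 rad (27 deg). Origin: where the stud's axis meets the panel's front face, 170 mm straight above the easel's origin. x points square into the panel, z up along its face, y along its width. The panel reaches 8 mm above the stud's axis (z = +8 mm) and 174 mm below.
- stud_head (a point): centre of the outer face of the brass stud's head, at x = -46 mm of the panel; axes as the panel's. The stud is square to the leaning face, so it rises towards the user: an 8 mm shaft from the panel's x = 0 to -40 mm, then a round head, 16 mm in diameter and 6 mm thick.
- large_template: the large blue template, loose, about 120 g (varies): a plate 6 mm thick (x), 120 wide (y), 118 high (z), with a 66x50 mm window; on its top edge a grip tab 22 mm wide, 32 high (z = 118 to 150 mm), its centre at y = +38 mm. Origin: centre of its underside, z up in the plate, front to -x. At the start it stands upright in the slot of a white stand, underside 20 mm above the worktop.
- large_template_lock (a point): where the stud's axis lies in the large template's keyhole when it hangs locked: y = 0, mid-thickness, 14 mm below the plate's top edge (z = 104 mm); axes as the plate's. Keyhole: 11 mm wide slot, its closed top 4 mm above this point, opening downward into a 24 mm eight-sided hole centred 20 mm below this point.
- medium_template: the medium yellow template, loose, about 90 g (varies): a plate 6 mm thick (x), 96 wide (y), 96 high (z), with a 46x30 mm window; on its top edge a grip tab 22 mm wide, 32 high (z = 96 to 128 mm), its centre at y = -36 mm. Origin: centre of its underside, z up in the plate, front to -x. At the start it stands upright in the slot of a white stand, underside 20 mm above the worktop.
- medium_template_lock (a point): where the stud's axis lies in the medium template's keyhole when it hangs locked: y = 0, mid-thickness, 14 mm below the plate's top edge (z = 82 mm); axes as the plate's. Keyhole: 11 mm wide slot, its closed top 4 mm above this point, opening downward into a 24 mm eight-sided hole centred 20 mm below this point.
- small_template: the small red template, loose, about 60 g (varies): a plate 6 mm thick (x), 70 wide (y), 78 high (z), with a 30x14 mm window; on its top edge a grip tab 22 mm wide, 32 high (z = 78 to 110 mm), in the middle of the top edge. Origin: centre of its underside, z up in the plate, front to -x. At the start it stands upright in the slot of a white stand, underside 20 mm above the worktop.
- small_template_lock (a point): where the stud's axis lies in the small template's keyhole when it hangs locked: y = 0, mid-thickness, 14 mm below the plate's top edge (z = 64 mm); axes as the plate's. Keyhole: 11 mm wide slot, its closed top 4 mm above this point, opening downward into a 24 mm eight-sided hole centred 20 mm below this point.
- stand_a: fixed white slotted stand of the large template, 70 (x) x 100 (y) x 50 mm high, origin under its centre, z up; slot 8.5 mm wide along y, 30 mm deep, floor at 20 mm, ends open.
- stand_b: fixed white slotted stand of the medium template, 70 (x) x 100 (y) x 50 mm high, origin under its centre, z up; slot 8.5 mm wide along y, 30 mm deep, floor at 20 mm, ends open.
- stand_c: fixed white slotted stand of the small template, 70 (x) x 100 (y) x 50 mm high, origin under its centre, z up; slot 8.5 mm wide along y, 30 mm deep, floor at 20 mm, ends open.
- monitor_right: fixed computer monitor behind the stands, its screen 345 mm wide, top 290 mm above the worktop, standing slantwise from about (x 0.60, y 0.05) to (x 0.90, y -0.15); origin under its foot, z up. A gripper that leans back at the easel can hit it when it swings to the left.
- clear_jar: loose bystander: clear glass jar with black cap, 68 mm wide, 100 high; origin under its centre, z up.
- white_jar: loose bystander: white plastic jar, 68 mm wide, 85 high; origin under its centre, z up.
- small_bottle_b: loose bystander: amber bottle with blue cap, 60 mm wide, 120 high; origin under its centre, z up.
- cell_0: loose bystander: black round test cell, reddish-brown collar and red top, 69 mm wide, 83 high; origin under its centre, z up.
- cell_1: loose bystander: black round test cell, grey collar and red top, 69 mm wide, 83 high; origin under its centre, z up.
- petri_0: loose bystander: shut petri dish, 60 mm wide, 13 high; origin under its centre, z up.
- timer: loose bystander: small white timer with three buttons, 66x62x18 mm; origin under its centre, z up.

How it is judged:
By the outcome, as a careful person would: the job done as asked, in the order asked, and still so for the second after the job is handed in, with the robot touching nothing.
It also fails if it takes over 72 s, if anything falls off the work surface, if the arm or the gripper's body presses on something with over 40 N, if the wrist force passes 120 N, or if a joint passes its speed limit or range.

## Working session

There is one attempt and no reset: what is moved stays moved. The work goes in short steps, Python scripts to look and compute and a tool call to move; the robot and the scene stay as the last step left them, time stands still between calls to the robot, and variables do not carry over. Pictures are saved under pics/ and viewed, at most 13 in all, crops included, and the job is handed in when it is done.

Besides the shell and the picture viewer there is one more tool, called after ">>>" in YAML: its name, and indented under it one key for each argument. carry_out: Moves the arm, as the interface text tells. Its arguments: {"type":"object","properties":{"targets":{"type":"array"},"grip_force":{"type":"number"}},"required":["targets"]}

```bash
ls; mkdir -p pics; cat > h.py <<'E'
import numpy as np, cv2
from rig import manip
def save(n,f): cv2.imwrite(f'pics/{n}.png',cv2.cvtColor(f['frame'],cv2.COLOR_RGB2BGR)); np.savez(f'pics/{n}.npz',**f)
def cloud(f):
    K=f['mtx'];h,w=f['range_z'].shape
    u,v=np.meshgrid(np.arange(w),np.arange(h))
    d=cv2.undistortPoints(np.stack([u.ravel(),v.ravel()],1).astype(float)[:,None],K,np.array([f['k1'],0,0,0,0.]))[:,0]
    z=f['range_z'].ravel()
    P=np.c_[d*z[:,None],z]
    X=(P-f['t'])@f['R']
    X[z==0]=np.nan
    return X.reshape(h,w,3)
def proj(f,X):
    P=np.atleast_2d(X)@f['R'].T+f['t'];s=P[:,:2]/P[:,2:];r2=(s**2).sum(1,keepdims=True)
    s=s*(1+f['k1']*r2);return s@f['mtx'][:2,:2].T+f['mtx'][:2,2]
E
python3 - <<'E'
from h import *
for n in ['scene','side']:
    f=manip.grab_frame(n);save(n+'0',f);print(n,f['mtx'].tolist(),f['k1'],(-f['R'].T@f['t']).round(3),f['R'].round(3).tolist())
a=cv2.imread('pics/scene0.png');b=cv2.imread('pics/side0.png')
cv2.imwrite('pics/both.png',cv2.resize(np.vstack([a,b]),(480,600)))
print(manip.observe(),manip.pinch_z)
E
```

```text
pics
scene [[480.98153480586063, 0.0, 316.41021286224384], [0.0, 480.98153480586063, 186.72213786805892], [0.0, 0.0, 1.0]] -0.02889173185643139 [-0.367  0.355  0.814] [[-0.449, -0.893, 0.005], [-0.508, 0.25, -0.824], [0.735, -0.373, -0.566]]
side [[432.46807876805553, 0.0, 316.44203339513507], [0.0, 432.46807876805553, 198.38225396822259], [0.0, 0.0, 1.0]] 0.016064590646897026 [0.481 0.439 1.104] [[-0.99, -0.14, -0.006], [-0.118, 0.857, -0.502], [0.076, -0.496, -0.865]]
{'time': 0.1, 'q': array([-7.72057437e+01,  2.83117648e+01,  7.71234835e+01, -1.37816162e-03,
        7.46270381e+01, -5.46975738e+00]), 'joint_velocities': array([-0.10256222, -0.08906666, -0.11458368,  0.05927341,  0.02323237,
       -0.04666774]), 'effort': array([ 2.50711848e-03, -8.83585167e+01, -3.84562612e+01, -3.86468573e-04,
        5.12216444e-03,  2.60050302e-05]), 'position': array([ 0.19581861, -0.59319969,  0.23075567]), 'tcp_rot': array([[ 9.49620511e-01,  3.13402004e-01, -2.63356638e-04],
       [ 3.13402105e-01, -9.49619928e-01,  1.05497530e-03],
       [ 8.05426627e-05, -1.08436271e-03, -9.99999409e-01]]), 'contact_force': array([-0.11922894,  0.41624052,  0.3906686 ]), 'moment': array([-0.01620765, -0.04420119,  0.02593368]), 'finger_force': 0.0, 'gripper_width': 0.08555261986528609} 0.0187
```

View pics/scene0.png

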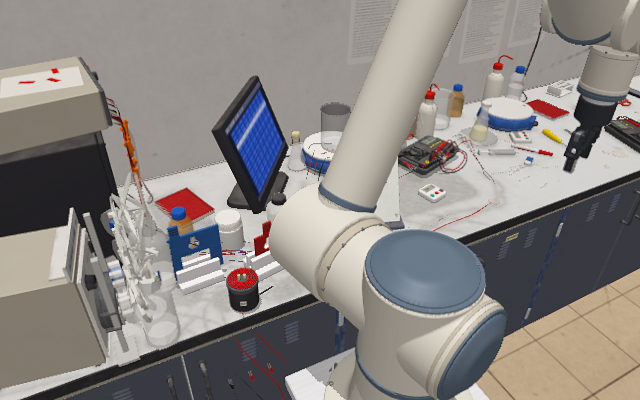

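View pics/side0.png

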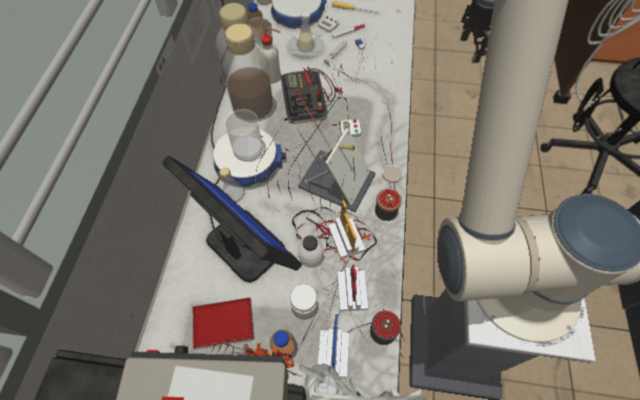

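The scene view shows the blue template at (190,245), red at (262,238) and a cell at (243,290), with the arm hiding the yellow one. The side view shows the blue edge at (335,340), red at (353,283), yellow at (347,230), and the easel at (340,175) with the stud near (348,147).

```bash
python3 - <<'E'
from h import *
class F(dict):pass
for n in ['scene0','side0']:
    f=dict(np.load(f'pics/{n}.npz'));X=cloud(f);hsv=cv2.cvtColor(f['frame'],cv2.COLOR_RGB2HSV).astype(int);H,S,V=[hsv[...,i] for i in range(3)]
    for c,m in dict(blue=(H>100)&(H<118)&(S>140),yel=(H>15)&(H<30)&(S>140),red=((H<6)|(H>174))&(S>170)).items():
        m=m&(X[...,0]>.3)&(X[...,0]<.75)&(X[...,1]>-.6)&(X[...,2]>.03)&(X[...,2]<.2)
        k,L,st,ce=cv2.connectedComponentsWithStats(m.astype(np.uint8))
        for i in range(1,k):
            if st[i,4]<25: continue
            P=X[L==i];p=np.median(P,0);_,s,vt=np.linalg.svd(P[:,:2]-p[:2],full_matrices=False)
            print(n,c,st[i],'med',p.round(3),'lo',np.percentile(P,2,axis=0).round(3),'hi',np.percentile(P,98,axis=0).round(3),'dir',vt[0].round(3),(s/len(P)**.5).round(4))
f=dict(np.load('pics/side0.npz'));X=cloud(f)
# panel / easel: sample
for v in range(125,205,6):
    print(v,[ (u,*X[v,u].round(3).tolist()) for u in (310,325,340,347,355,365)])
img=f['frame'][120:400,280:420];cv2.imwrite('pics/crop1.png',cv2.cvtColor(cv2.resize(img,None,fx=2.1,fy=2.1,interpolation=cv2.INTER_CUBIC),cv2.COLOR_RGB2BGR))
E
```

```text
scene0 blue [ 240  131   34   63 1117] med [0.681 0.002 0.143] lo [ 0.621 -0.059  0.089] hi [0.746 0.051 0.197] dir [-0.795  0.607] [0.0461 0.0118]
scene0 blue [322 161   8   8  33] med [ 0.734 -0.235  0.04 ] lo [ 0.728 -0.244  0.031] hi [ 0.743 -0.225  0.047] dir [-0.098 -0.995] [0.0052 0.004 ]
scene0 blue [171 207  15  13 154] med [0.585 0.238 0.117] lo [0.577 0.224 0.103] hi [0.607 0.253 0.121] dir [-0.783  0.622] [0.0087 0.0083]
scene0 blue [ 167  224   56   53 1268] med [0.474 0.235 0.107] lo [0.469 0.176 0.047] hi [0.479 0.284 0.163] dir [-0.052  0.999] [0.0371 0.0016]
scene0 red [254 221  17  35 280] med [0.442 0.085 0.086] lo [0.436 0.063 0.048] hi [0.447 0.104 0.128] dir [ 0.184 -0.983] [0.012  0.0016]
scene0 red [227 268  30  21 367] med [0.356 0.165 0.073] lo [0.33  0.135 0.07 ] hi [0.386 0.192 0.076] dir [-0.901  0.434] [0.0172 0.0166]
side0 blue [277 146   3  11  30] med [ 0.713 -0.317  0.042] lo [ 0.707 -0.337  0.038] hi [ 0.719 -0.302  0.045] dir [-0.185  0.983] [0.0115 0.0025]
side0 blue [236 210  48  40 270] med [ 0.69  -0.003  0.151] lo [ 0.635 -0.057  0.097] hi [0.
[... 2256 characters left out ...]
10, 0.603, -0.232, 0.009), (325, 0.558, -0.235, 0.014), (340, 0.511, -0.191, 0.094), (347, 0.493, -0.208, 0.072), (355, 0.47, -0.227, 0.046), (365, 0.44, -0.255, 0.009)]
191 [(310, 0.592, -0.17, 0.079), (325, 0.555, -0.215, 0.013), (340, 0.512, -0.222, 0.012), (347, 0.491, -0.194, 0.063), (355, 0.468, -0.217, 0.03), (365, 0.439, -0.229, 0.016)]
197 [(310, 0.597, -0.195, 0.002), (325, 0.553, -0.198, 0.008), (340, 0.509, -0.203, 0.01), (347, 0.489, -0.184, 0.046), (355, 0.466, -0.204, 0.018), (365, 0.436, -0.218, 0.001)]
203 [(310, 0.594, -0.176, -0.0), (325, 0.551, -0.182, -0.0), (340, 0.507, -0.181, 0.012), (347, 0.487, -0.184, 0.012), (355, 0.464, -0.187, 0.013), (365, 0.435, -0.198, -0.0)]
```

View pics/crop1.png

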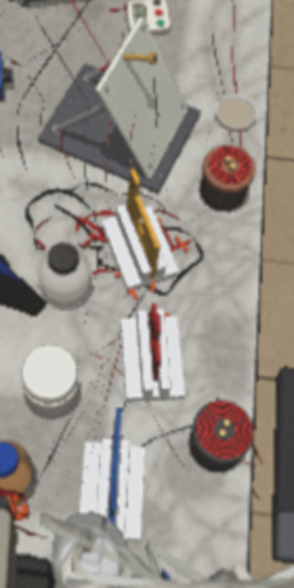

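Crop: easel with stud from (122,57) to head at (155,57), petri (235,112), cells (228,175) and (222,430); stands' slots with yellow, red, blue plates top to bottom. Fit the panel plane and stands' yaw.

```bash
python3 - <<'E'
from h import *
f=dict(np.load('pics/side0.npz'));X=cloud(f)
P=X[130:200,320:370].reshape(-1,3);P=P[np.isfinite(P[:,0])&(P[:,2]>.04)&(P[:,2]<.165)]
# ransac plane
rng=np.random.default_rng(0);best=None
for _ in range(500):
    a=P[rng.choice(len(P),3,False)];n=np.cross(a[1]-a[0],a[2]-a[0]);n/=np.linalg.norm(n)+1e-12
    k=np.abs((P-a[0])@n)<.004
    if best is None or k.sum()>best.sum(): best=k
Q=P[best];c=Q.mean(0);n=np.linalg.svd(Q-c)[2][2];n*=np.sign(n[0]);print(len(P),len(Q),'n',n.round(4),'tilt',np.degrees(np.arcsin(-n[2])),'yaw',np.degrees(np.arctan2(n[1],n[0])),'c',c,'rms',((Q-c)@n).std())
yaw=np.arctan2(n[1],n[0]);y=np.array([-np.sin(yaw),np.cos(yaw),0]);zz=np.cross(n,y)
q=(Q-c)@np.c_[y,zz];lo,hi=np.percentile(q,[1,99],axis=0);print('lo hi',lo,hi)
print('center origin est', (c+y*(lo[0]+hi[0])/2+zz*(hi[1]-.008)).round(4))
# brass stud points
hsv=cv2.cvtColor(f['frame'],cv2.COLOR_RGB2HSV).astype(int)
m=(hsv[...,0]>12)&(hsv[...,0]<28)&(hsv[...,1]>90);m[:138]=0;m[156:]=0;m[:,:335]=0;m[:,360:]=0
for v,u in np.argwhere(m): print((u,v),X[v,u].round(3),f['frame'][v,u])
E
```

```text
1381 1213 n [ 0.8416 -0.2936 -0.4534] tilt 26.96241183897033 yaw -19.23089693423924 c [ 0.49638724 -0.24684251  0.10403693] rms 0.0013916744154850924
lo hi [-0.06820656 -0.06992014] [0.0594601  0.06658837]
center origin est [ 0.52   -0.2597  0.1563]
(np.int64(351), np.int64(145)) [ 0.494 -0.254  0.196] [169 148 109]
(np.int64(352), np.int64(145)) [ 0.491 -0.253  0.198] [164 138  93]
(np.int64(353), np.int64(145)) [ 0.489 -0.256  0.194] [151 131  95]
(np.int64(339), np.int64(146)) [ 0.526 -0.263  0.174] [166 141  95]
(np.int64(340), np.int64(146)) [ 0.523 -0.262  0.176] [172 143  89]
(np.int64(341), np.int64(146)) [ 0.52  -0.261  0.177] [169 140  86]
(np.int64(342), np.int64(146)) [ 0.517 -0.261  0.178] [169 141  85]
(np.int64(343), np.int64(146)) [ 0.515 -0.258  0.182] [172 142  89]
(np.int64(344), np.int64(146)) [ 0.512 -0.26   0.18 ] [172 145  93]
(np.int64(345), np.int64(146)) [ 0.509 -0.256  0.186] [176 148  97]
(np.int64(346), np.int64(146)) [ 0.507 -0.257  0.185] [176 148  96]
(np.int64(347), np.int64(146)) [ 0.504 -0.257  0.186] [178 153 100]
(np.int64(348), np.int64(146)) [ 0
[... 1169 characters left out ...]
0.197] [152 124  70]
(np.int64(351), np.int64(147)) [ 0.493 -0.248  0.195] [161 132  74]
(np.int64(352), np.int64(147)) [ 0.491 -0.248  0.196] [139 112  67]
(np.int64(348), np.int64(148)) [ 0.501 -0.25   0.187] [129 112  82]
(np.int64(349), np.int64(148)) [ 0.498 -0.253  0.184] [132 114  82]
(np.int64(350), np.int64(148)) [ 0.495 -0.245  0.194] [133 113  75]
(np.int64(351), np.int64(148)) [ 0.493 -0.245  0.194] [142 116  68]
(np.int64(352), np.int64(148)) [ 0.49  -0.244  0.197] [130 107  65]
(np.int64(351), np.int64(149)) [ 0.493 -0.246  0.189] [128 110  77]
(np.int64(352), np.int64(149)) [ 0.49  -0.243  0.194] [125 104  65]
(np.int64(353), np.int64(149)) [ 0.487 -0.246  0.191] [114  99  71]
```

```bash
cat >> h.py <<'E'
from scipy.spatial.transform import Rotation as Rn
import json
D=np.radians
def Rplate(yaw,lean=0):  # plate axes as columns; lean back lean deg
    return Rn.from_euler('ZY',[yaw,lean],degrees=True).as_matrix()
def Rtool(yaw,lean=0,side=0): # tool y=plate x, tool z=-plate z, tool x=plate y
    P=Rplate(yaw,lean);return np.c_[P[:,1],P[:,0],-P[:,2]]
def plan(wps,p=None,R=None,vmax=5.5,settle=0):
    "wps: list of (pos,R,opening); prints rows, calls of <=5"
    s=manip.observe();p=s['position'] if p is None else p;R=s['tcp_rot'] if R is None else R
    for q,Q,g in wps:
        q=np.array(q,float);L=np.linalg.norm(q-p)*100;A=Rn.from_matrix(R.T@Q).magnitude()
        n=max(1,int(np.ceil(max(L/vmax,np.degrees(A)/9.5))));rest=[]
        W=[(p+(q-p)*k/n,R@Rn.from_rotvec(Rn.from_matrix(R.T@Q).as_rotvec()*k/n).as_matrix()) for k in range(1,n+1)]
        W+=[W[-1]]*settle
        while W:
            c,W=W[:5],W[5:]
            print(json.dumps([[round(float(x),2) for x in (R.T@(a-p)*100)]+[round(float(x),3) for x in Rn.from_matrix(R.T@B).as_rotvec()]+[g] for a,B in c]))
            p,R=c[-1]
E
python3 - <<'E'
from h import *
print(manip.grab_frame('wrist')['t'])
f=manip.grab_frame('wrist');s=manip.observe()
print('cam in tool',s['tcp_rot'].T@(-f['R'].T@f['t']-s['position']),(f['R']@s['tcp_rot']).round(3).tolist(),f['mtx'][0,0])
plan([((.48,-.22,.42),Rtool(-30),1),((.44,.23,.40),Rtool(3),1)])
E
```

```text
[-0.62350607 -0.04152535  0.38019744]
cam in tool [ 0.08310437 -0.00048517 -0.14097175] [[-0.0, 1.0, 0.001], [-0.947, 0.0, -0.323], [-0.323, -0.001, 0.947]] 326.31295948843353
[[3.87, -2.66, -1.89, -0.0, -0.0, -0.073, 1], [7.74, -5.31, -3.78, -0.0, -0.0, -0.146, 1], [11.6, -7.97, -5.66, -0.0, -0.0, -0.219, 1], [15.47, -10.62, -7.55, -0.0, -0.0, -0.291, 1], [19.34, -13.28, -9.44, -0.0, -0.0, -0.364, 1]]
[[4.56, -1.1, -1.89, -0.0, -0.0, -0.073, 1], [9.12, -2.21, -3.78, -0.0, -0.0, -0.146, 1], [13.68, -3.31, -5.67, -0.0, -0.0, -0.219, 1], [18.24, -4.41, -7.56, -0.0, -0.0, -0.291, 1], [22.8, -5.52, -9.45, -0.0, -0.0, -0.364, 1]]
[[4.11, -2.88, 0.22, 0.0, 0.0, -0.064, 1], [8.22, -5.77, 0.44, 0.0, 0.0, -0.128, 1], [12.32, -8.65, 0.67, 0.0, 0.0, -0.192, 1], [16.43, -11.54, 0.89, 0.0, 0.0, -0.256, 1], [20.54, -14.42, 1.11, 0.0, 0.0, -0.32, 1]]
[[4.81, -1.45, 0.22, 0.0, 0.0, -0.064, 1], [9.61, -2.89, 0.44, 0.0, 0.0, -0.128, 1], [14.42, -4.34, 0.67, 0.0, 0.0, -0.192, 1], [19.23, -5.79, 0.89, 0.0, 0.0, -0.256, 1]]
```

>>> carry_out:
  targets:
    - [3.9,-2.7,-1.9,0,0,-0.073,1]
    - [7.7,-5.3,-3.8,0,0,-0.146,1]
    - [11.6,-8,-5.7,0,0,-0.219,1]
    - [15.5,-10.6,-7.5,0,0,-0.29,1]
    - [19.3,-13.3,-9.4,0,0,-0.364,1]

```text
time: 0.82
position: [0.3382, -0.4053, 0.3258]
tcp_rot: [[0.774, 0.633, -0.0], [0.633, -0.774, 0.0], [0.0, -0.0, -1.0]]
contact_force: [0.4, -0.5, -0.5]
gripper_width: 0.0854
finger_force: 0.0
```

>>> carry_out:
  targets:
    - [4.6,-1.1,-1.9,0,0,-0.073,1]
    - [9.1,-2.2,-3.8,0,0,-0.146,1]
    - [13.7,-3.3,-5.7,0,0,-0.219,1]
    - [18.2,-4.4,-7.6,0,0,-0.29,1]
    - [22.8,-5.5,-9.4,0,0,-0.364,1]

```text
time: 1.45
position: [0.4803, -0.2188, 0.4199]
tcp_rot: [[0.498, 0.867, 0.0], [0.867, -0.498, -0.0], [-0.0, 0.0, -1.0]]
contact_force: [0.2, -0.8, 0.4]
gripper_width: 0.0858
finger_force: 0.0
```

```bash
python3 - <<'E'
from h import *
save('w1',manip.grab_frame('wrist'));save('side1',manip.grab_frame('side'));s=manip.observe();print(s['position'],s['tcp_rot'].round(3).tolist(),s['q'])
plan([((.44,.23,.40),Rtool(3),1)])
E
```

```text
[ 0.48203952 -0.21731134  0.42098575] [[0.495, 0.869, 0.003], [0.869, -0.495, -0.0], [0.001, 0.003, -1.0]] [-3.07791726e+01  1.26722781e+01  7.21280930e+01  6.38496657e-02
  9.50421338e+01 -1.09061350e+00]
[[4.09, -2.87, 0.23, 0.0, -0.0, -0.063, 1], [8.17, -5.74, 0.46, 0.001, -0.0, -0.127, 1], [12.26, -8.6, 0.69, 0.001, -0.0, -0.19, 1], [16.35, -11.47, 0.92, 0.001, -0.0, -0.254, 1], [20.43, -14.34, 1.15, 0.002, -0.0, -0.317, 1]]
[[4.78, -1.45, 0.23, 0.0, -0.0, -0.063, 1], [9.55, -2.9, 0.47, 0.001, -0.0, -0.127, 1], [14.33, -4.35, 0.7, 0.001, -0.0, -0.19, 1], [19.11, -5.8, 0.93, 0.001, -0.0, -0.254, 1]]
```

View pics/w1.png

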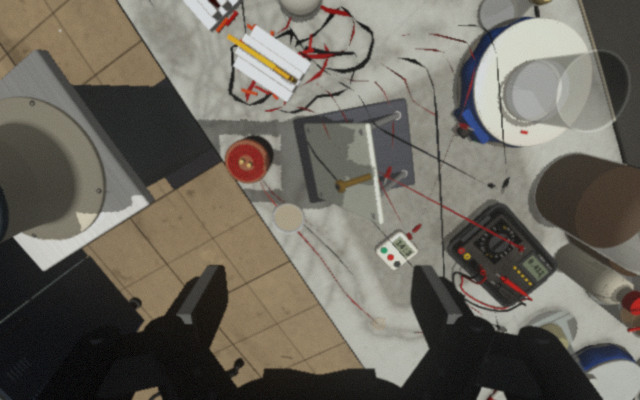

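Wrist view: panel at (345,160) with bright top edge (350–380, 122–222), brass stud from (372,181) to head (340,186); cell (247,160), petri (288,217), yellow plate in its stand at (265,55). Measure those here and move on.

>>> carry_out:
  targets:
    - [4.1,-2.9,0.2,0,0,-0.063,1]
    - [8.2,-5.7,0.5,0,0,-0.127,1]
    - [12.3,-8.6,0.7,0,0,-0.19,1]
    - [16.4,-11.5,0.9,0,0,-0.254,1]
    - [20.4,-14.3,1.2,0,0,-0.317,1]

```text
time: 2.17
position: [0.4573, 0.0291, 0.407]
tcp_rot: [[0.204, 0.979, -0.0], [0.979, -0.204, -0.0], [-0.0, -0.0, -1.0]]
contact_force: [0.4, 0.6, -1.4]
gripper_width: 0.0853
finger_force: 0.0
```

>>> carry_out:
  targets:
    - [4.8,-1.5,0.2,0,0,-0.063,1]
    - [9.6,-2.9,0.5,0,0,-0.127,1]
    - [14.3,-4.4,0.7,0,0,-0.19,1]
    - [19.1,-5.8,0.9,0,0,-0.254,1]

```text
time: 2.68
position: [0.44, 0.2279, 0.398]
tcp_rot: [[-0.048, 0.999, -0.0], [0.999, 0.048, -0.0], [-0.0, -0.0, -1.0]]
contact_force: [1.2, -0.5, 0.2]
gripper_width: 0.0854
finger_force: 0.0
```

```bash
cat >> h.py <<'E'
def ransac(P,tol=.003,it=400):
    rng=np.random.default_rng(0);best=None
    for _ in range(it):
        a=P[rng.choice(len(P),3,False)];n=np.cross(a[1]-a[0],a[2]-a[0]);n/=np.linalg.norm(n)+1e-12
        k=np.abs((P-a[0])@n)<tol
        if best is None or k.sum()>best.sum(): best=k
    c=P[best].mean(0);n=np.linalg.svd(P[best]-c,full_matrices=False)[2][2];return c,n*np.sign(n[0]),best
def ray(f,u,v):
    d=cv2.undistortPoints(np.array([[[u,v]]],float),f['mtx'],np.array([f['k1'],0,0,0,0.]))[0,0]
    w=f['R'].T@np.r_[d,1];return -f['R'].T@f['t'],w/np.linalg.norm(w)
E
python3 - <<'E'
from h import *
save('w2',manip.grab_frame('wrist'))
f=dict(np.load('pics/w1.npz'));X=cloud(f);hsv=cv2.cvtColor(f['frame'],cv2.COLOR_RGB2HSV).astype(int)
reg=X[110:230,295:400].reshape(-1,3);k=np.isfinite(reg[:,0])&(reg[:,2]>.03)&(reg[:,2]<.165);P=reg[k]
c,n,b=ransac(P);Q=P[b];yaw=np.arctan2(n[1],n[0]);y=np.array([-np.sin(yaw),np.cos(yaw),0]);z=np.cross(n,y)
q=(Q-c)@np.c_[y,z];print('n',n,'tilt',np.degrees(np.arcsin(-n[2])),'yaw',np.degrees(yaw),'n',len(Q),'ext',np.percentile(q,[0.5,99.5],axis=0))
lo,hi=np.percentile(q,[.5,99.5],axis=0)
m=(hsv[...,0]>10)&(hsv[...,0]<28)&(hsv[...,1]>90);m[:165]=0;m[200:]=0;m[:,:330]=0;m[:,382:]=0
B=X[m];B=B[np.isfinite(B[:,0])];u=np.argwhere(m)
o=c+y*(lo[0]+hi[0])/2
rel=(B-c)@np.c_[n,y,z];print('brass px',u.min(0),u.max(0),len(B));print('brass rel med',np.median(rel,0), 'panel y mid',(lo[0]+hi[0])/2)
for a in range(-54,6,6):
    s=rel[(rel[:,0]>a/1000)&(rel[:,0]<(a+6)/1000)]
    if len(s):print(a,len(s),s.mean(0).round(4),s.max(0).round(4),s.min(0).round(4))
print('c',c)
for zz in [.17]:
    t=(zz-c[2]-0)/z[2];print('origin by height',(c+z*t+y*(lo[0]+hi[0])/2))
E
```

```text
n [ 0.84160515 -0.29039707 -0.45537931] tilt 27.08934243011899 yaw -19.03706808559134 n 3994 ext [[-0.06772136 -0.08462509]
 [ 0.05932721  0.06483357]]
brass px [174 336] [191 370] 229
brass rel med [-0.02845899 -0.00401956  0.07273788] panel y mid -0.004197072632055876
-48 65 [-0.0447 -0.0037  0.0741] [-0.0423  0.003   0.078 ] [-0.0467 -0.0111  0.0663]
-42 21 [-0.0389 -0.0041  0.0736] [-0.0361  0.002   0.0771] [-0.0417 -0.0102  0.0706]
-36 23 [-0.033  -0.0043  0.0725] [-0.0306 -0.0011  0.074 ] [-0.0354 -0.0076  0.0713]
-30 25 [-0.027  -0.0044  0.0722] [-0.0244 -0.0013  0.0755] [-0.0298 -0.0084  0.0706]
-24 26 [-0.021  -0.0044  0.0725] [-0.018  -0.0011  0.074 ] [-0.0237 -0.0081  0.0699]
-18 24 [-0.0148 -0.0042  0.0725] [-0.0121 -0.0012  0.0744] [-0.0177 -0.0077  0.0705]
-12 22 [-0.0089 -0.0042  0.0728] [-0.0062 -0.0016  0.0737] [-0.0119 -0.0075  0.0709]
-6 20 [-0.0033 -0.0045  0.0725] [-0.0008 -0.0016  0.074 ] [-0.0058 -0.0076  0.071 ]
0 3 [ 0.0004 -0.0148  0.0527] [ 0.0006 -0.0121  0.0606] [ 0.0002 -0.0175  0.0447]
c [ 0.4974834  -0.24811308  0.1066682 ]
origin by height [ 0.52673637 -0.26264676  0.17      ]
```

View pics/w2.png

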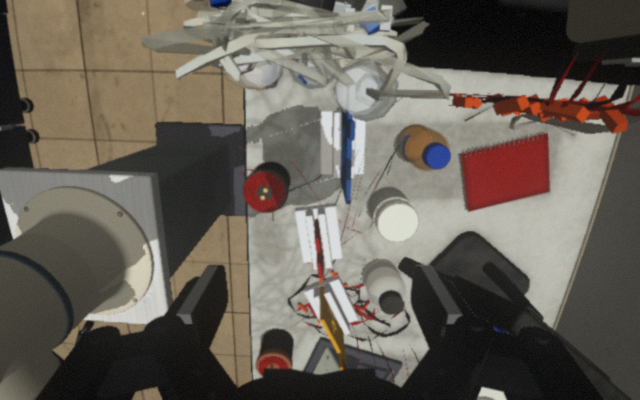

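Wrist view 2: blue plate edge-on at (347,155), red (318,245), yellow (330,320), cell (267,188), and bulky glassware at the top (y beyond ~0.3) close to the blue tab; check its height near the grasp.

```bash
python3 - <<'E'
from h import *
f=dict(np.load('pics/w2.npz'));X=cloud(f);hsv=cv2.cvtColor(f['frame'],cv2.COLOR_RGB2HSV).astype(int);H,S=hsv[...,0],hsv[...,1]
def edge(name,m,yaw0,half):
    P=X[m];P=P[np.isfinite(P[:,0])]
    for lo,hi in [(.05,.08),(.08,.11),(.11,.13),(.13,.145),(.145,.18)]:
        q=P[(P[:,2]>lo)&(P[:,2]<hi)]
        if len(q)>8:
            c=q.mean(0);v=np.linalg.svd(q[:,:2]-c[:2])[2][0];v*=np.sign(v[1]);t=(q[:,:2]-c[:2])@v
            print(name,(lo,hi),len(q),c.round(4),'yaw',np.degrees(np.arctan2(-v[0],v[1])).round(1),'ends',(c[:2]+v*t.min()).round(3),(c[:2]+v*t.max()).round(3))
b=(H>100)&(H<125)&(S>110);b[:,:330]=0;b[:,372:]=0;b[:105]=0;b[210:]=0
edge('blue',b,0,0)
r=((H<8)|(H>172))&(S>120);r[:205]=0;r[285:]=0;r[:,:295]=0;r[:,345:]=0
edge('red',r,0,0)
yl=(H>12)&(H<30)&(S>110);yl[:280]=0;yl[:,:300]=0;yl[:,360:]=0
edge('yel',yl,0,0)
for n in ['w2','scene0','side1']:
    g=dict(np.load(f'pics/{n}.npz'));Y=cloud(g).reshape(-1,3)
    k=(Y[:,0]>.38)&(Y[:,0]<.58)&(Y[:,1]>.285)&(Y[:,1]<.42)&(Y[:,2]>.05)&(Y[:,2]<.38);Q=Y[k]
    for y0 in np.arange(.285,.42,.02):
        q=Q[(Q[:,1]>=y0)&(Q[:,1]<y0+.02)]
        if len(q):print(n,round(y0,3),len(q),'zmax',q[:,2].max().round(3),np.percentile(q[:,2],95).round(3),'x',q[q[:,2]>.14][:,0].min(initial=9).round(3),q[q[:,2]>.14][:,0].max(initial=0).round(3))
E
```

```text
blue (0.08, 0.11) 33 [0.4736 0.2383 0.0899] yaw 4.7 ends [0.475 0.219] [0.471 0.265]
blue (0.13, 0.145) 265 [0.4761 0.2278 0.1362] yaw 3.4 ends [0.479 0.177] [0.472 0.289]
blue (0.145, 0.18) 77 [0.4739 0.2718 0.1681] yaw 2.8 ends [0.474 0.262] [0.473 0.282]
red (0.05, 0.08) 10 [0.4487 0.0709 0.0593] yaw 7.7 ends [0.45  0.059] [0.446 0.088]
red (0.08, 0.11) 70 [0.4468 0.0764 0.095 ] yaw 9.8 ends [0.454 0.035] [0.442 0.105]
red (0.11, 0.13) 44 [0.4479 0.0703 0.127 ] yaw 9.4 ends [0.45 0.06] [0.446 0.081]
yel (0.05, 0.08) 206 [ 0.4764 -0.067   0.0672] yaw 26.6 ends [ 0.498 -0.111] [ 0.457 -0.028]
yel (0.08, 0.11) 227 [ 0.4763 -0.0654  0.0962] yaw 26.9 ends [ 0.5   -0.113] [ 0.457 -0.026]
yel (0.11, 0.13) 211 [ 0.4767 -0.0701  0.1151] yaw 27.6 ends [ 0.499 -0.112] [ 0.455 -0.029]
yel (0.13, 0.145) 42 [ 0.4904 -0.0964  0.1378] yaw 46.1 ends [ 0.497 -0.103] [ 0.487 -0.094]
w2 0.285 838 zmax 0.328 0.173 x 0.462 0.58
w2 0.305 3800 zmax 0.38 0.372 x 0.42 0.58
w2 0.325 3378 zmax 0.298 0.295 x 0.38 0.525
w2 0.345 12065 zmax 0.374 0.37 x 0.38 0.58
w2 0.365 3311 zmax 0.338 0.307 x 0.38 0.52
w2 0.385 527 zmax 0.252 0.24 x 0.396 0.516
w2 0.405 247 zmax 0.147 0.144 x 0.413 0.428
scene0 0.285 448 zmax 0.33 0.17 x 0.462 0.58
scene0 0.305 1067 zmax 0.38 0.352 x 0.415 0.58
scene0 0.325 383 zmax 0.297 0.295 x 0.382 0.522
scene0 0.345 770 zmax 0.375 0.371 x 0.38 0.571
scene0 0.365 1276 zmax 0.378 0.373 x 0.38 0.565
scene0 0.385 1373 zmax 0.376 0.374 x 0.453 0.562
scene0 0.405 1212 zmax 0.375 0.373 x 0.38 0.559
side1 0.285 184 zmax 0.18 0.174 x 0.462 0.518
side1 0.305 506 zmax 0.379 0.373 x 0.423 0.576
side1 0.325 654 zmax 0.301 0.297 x 0.387 0.523
side1 0.345 560 zmax 0.379 0.375 x 0.38 0.543
side1 0.365 158 zmax 0.379 0.377 x 0.515 0.541
```

```bash
python3 - <<'E'
from h import *
A=[]
for n in ['w2','scene0','side1']:
    g=dict(np.load(f'pics/{n}.npz'));Y=cloud(g);hsv=cv2.cvtColor(g['frame'],cv2.COLOR_RGB2HSV).astype(int)
    k=~((hsv[...,0]>98)&(hsv[...,0]<128)&(hsv[...,1]>90));A.append(Y[k])
Y=np.vstack(A)
for x0,x1 in [(.40,.44),(.44,.51),(.51,.55)]:
  for z0 in np.arange(.12,.46,.03):
    q=Y[(Y[:,0]>x0)&(Y[:,0]<x1)&(Y[:,1]>.2)&(Y[:,1]<.45)&(Y[:,2]>z0)&(Y[:,2]<z0+.03)]
    if len(q):print((x0,x1),round(z0,2),len(q),np.sort(q[:,1])[[0,min(3,len(q)-1),min(10,len(q)-1)]].round(3))
E
```

```text
(0.4, 0.44) 0.12 319 [0.331 0.339 0.339]
(0.4, 0.44) 0.15 173 [0.345 0.345 0.346]
(0.4, 0.44) 0.18 398 [0.329 0.335 0.337]
(0.4, 0.44) 0.21 669 [0.327 0.329 0.33 ]
(0.4, 0.44) 0.24 1606 [0.315 0.317 0.318]
(0.4, 0.44) 0.27 1396 [0.346 0.346 0.347]
(0.4, 0.44) 0.3 311 [0.348 0.349 0.349]
(0.4, 0.44) 0.45 4004 [0.233 0.234 0.235]
(0.44, 0.51) 0.12 1794 [0.202 0.207 0.211]
(0.44, 0.51) 0.15 1849 [0.261 0.262 0.266]
(0.44, 0.51) 0.18 771 [0.303 0.306 0.307]
(0.44, 0.51) 0.21 2573 [0.308 0.308 0.31 ]
(0.44, 0.51) 0.24 1690 [0.31  0.312 0.313]
(0.44, 0.51) 0.27 2127 [0.324 0.324 0.325]
(0.44, 0.51) 0.3 2 [0.335 0.337 0.337]
(0.44, 0.51) 0.33 1 [0.397 0.397 0.397]
(0.44, 0.51) 0.39 461 [0.22  0.22  0.221]
(0.44, 0.51) 0.42 2554 [0.219 0.219 0.22 ]
(0.44, 0.51) 0.45 11057 [0.218 0.219 0.22 ]
(0.51, 0.55) 0.12 571 [0.284 0.286 0.287]
(0.51, 0.55) 0.15 390 [0.305 0.309 0.313]
(0.51, 0.55) 0.18 495 [0.328 0.333 0.339]
(0.51, 0.55) 0.21 846 [0.315 0.317 0.34 ]
(0.51, 0.55) 0.24 1849 [0.306 0.307 0.307]
(0.51, 0.55) 0.27 2169 [0.306 0.306 0.307]
(0.51, 0.55) 0.3 1694 [0.304 0.308 0.31 ]
(0.51, 0.55) 0.33 1849 [0.308 0.313 0.354]
(0.51, 0.55) 0.36 2741 [0.314 0.314 0.315]
(0.51, 0.55) 0.39 4857 [0.319 0.32  0.321]
(0.51, 0.55) 0.42 1510 [0.332 0.332 0.333]
(0.51, 0.55) 0.45 1369 [0.223 0.224 0.224]
```

```bash
cat >> h.py <<'E'
def tool_from_plate(P,o,yg,zg,th=0,xg=0):
    "plate rot P, origin o; returns TCP pos, R"
    T=np.c_[P[:,1],P[:,0],-P[:,2]]@Rn.from_euler('y',th,degrees=True).as_matrix()
    return o+P@[xg,yg,zg]+T[:,2]*.0187,T
E
python3 - <<'E'
from h import *
P=Rplate(3.2);t,T=tool_from_plate(P,np.array([.476,.234,.02]),.036,.138,22);print(t)
plan([(t-T[:,2]*.09,T,.5),(t-T[:,2]*.0,T,.5)])
E
```

```text
[0.47359939 0.27693809 0.14066166]
[[0.21, 0.92, 4.33, -0.0, 0.095, -0.0, 0.5], [0.42, 1.85, 8.67, -0.0, 0.191, -0.001, 0.5], [0.63, 2.77, 13.0, -0.001, 0.286, -0.001, 0.5], [0.84, 3.69, 17.34, -0.001, 0.382, -0.002, 0.5]]
[[0.0, -0.0, 4.5, -0.0, -0.0, -0.0, 0.5], [-0.0, 0.0, 9.0, -0.0, -0.0, -0.0, 0.5]]
```

>>> carry_out:
  targets:
    - [0.2,0.9,4.3,0,0.095,0,0.5]
    - [0.4,1.8,8.7,0,0.191,0,0.5]
    - [0.6,2.7,13,0,0.286,0,0.5]
    - [0.8,3.7,17.3,0,0.384,0,0.5]
    - [0.8,3.7,17.3,0,0.384,0,0.5]

```text
time: 3.35
position: [0.4759, 0.2348, 0.2224]
tcp_rot: [[-0.038, 0.999, -0.023], [0.927, 0.044, 0.374], [0.374, -0.007, -0.927]]
contact_force: [-0.9, 0.9, 0.8]
gripper_width: 0.0422
finger_force: 0.0
```

```bash
python3 - <<'E'
from h import *
f=manip.grab_frame('wrist');save('w3',f);s=manip.observe();print(s['position'],s['gripper_width'])
X=cloud(f);hsv=cv2.cvtColor(f['frame'],cv2.COLOR_RGB2HSV).astype(int);m=(hsv[...,0]>100)&(hsv[...,0]<125)&(hsv[...,1]>110)
P=X[m];k=np.isfinite(P[:,0])&(np.abs(P[:,0]-.475)<.03)&(P[:,1]>.15)&(P[:,1]<.3);P=P[k]
for lo,hi in [(.05,.1),(.1,.13),(.13,.145),(.145,.16),(.16,.18)]:
    q=P[(P[:,2]>lo)&(P[:,2]<hi)]
    if len(q)>5:
        c=q.mean(0);v=np.linalg.svd(q[:,:2]-c[:2],full_matrices=False)[2][0];v*=np.sign(v[1]);print(lo,len(q),c.round(4),np.percentile(q,[1,99],axis=0).round(4).tolist(),np.degrees(np.arctan2(-v[0],v[1])))
P=Rplate(3.2);t,T=tool_from_plate(P,np.array([.476,.234,.02]),.036,.138,22)
plan([(t,T,.5)])
E
```

```text
[0.47661523 0.23544249 0.22450157] 0.0428321198341773
0.13 761 [0.4774 0.2199 0.1365] [[0.4733, 0.175, 0.1349], [0.4813, 0.2864, 0.1381]] 2.9063380139655415
0.16 205 [0.4749 0.2713 0.1684] [[0.4727, 0.2611, 0.1664], [0.4774, 0.2825, 0.1698]] 3.591815161505409
[[0.36, -0.04, 4.67, 0.0, 0.001, -0.006, 0.5], [0.73, -0.09, 9.33, 0.001, 0.001, -0.011, 0.5]]
```

>>> carry_out:
  targets:
    - [0.3,0,4.7,0,0,-0.006,0.5]
    - [0.7,0,9.3,0,0,-0.008,0.5]
    - [0.7,0,9.3,0,0,-0.008,0.5]
    - [0.7,0,9.3,0,0,-0.008,0.15]
    - [0.7,0,9.3,0,0,-0.008,0.15]
  grip_force: 50

```text
time: 4.03
position: [0.4761, 0.2777, 0.1436]
tcp_rot: [[-0.053, 0.999, -0.015], [0.926, 0.054, 0.375], [0.375, 0.006, -0.927]]
contact_force: [0.4, -0.1, -1.0]
gripper_width: 0.0128
finger_force: 0.0
```

>>> carry_out:
  targets:
    - [0,0,0,0,0,0,0]
    - [0,0,0,0,0,0,0]
    - [0,0,0,0,0,0,0]
  grip_force: 50

```text
time: 4.4
position: [0.4757, 0.2778, 0.1433]
tcp_rot: [[-0.052, 0.999, -0.016], [0.925, 0.054, 0.375], [0.375, 0.005, -0.927]]
contact_force: [-3.8, -1.6, 15.9]
gripper_width: 0.0051
finger_force: 50.1
```

```bash
python3 - <<'E'
from h import *
f=manip.grab_frame('wrist');save('w4',f);s=manip.observe();print(s['position'],s['tcp_rot'].round(3).tolist(),s['gripper_width'],s['finger_force'],s['contact_force'])
E
```

```text
[0.47568748 0.2777934  0.14335923] [[-0.052, 0.999, -0.016], [0.925, 0.054, 0.375], [0.375, 0.005, -0.927]] 0.004850359073519958 50.10129153728485 [-2.34749813 -0.33604335 15.35844507]
```

View pics/w4.png

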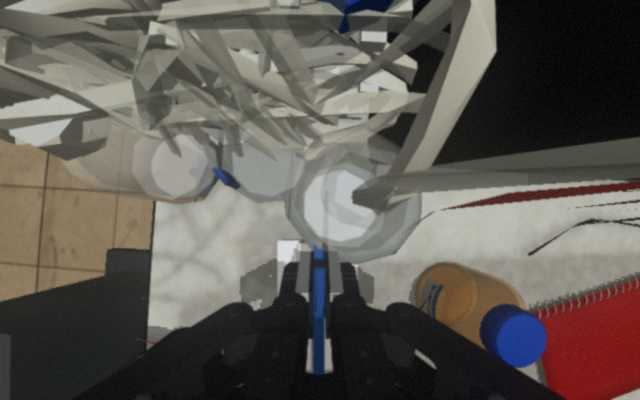

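The blue tab sits squarely between the pads at (318,300), width reads ~5 mm, and the glassware remains untouched above. Lift and carry.

```bash
cat >> h.py <<'E'
O=np.array([.5267,-.2626,.170]);PP=Rplate(-19.1,26.93)
def seat(px,dz,zl,yg,zg,th,dy=0):
    "TCP with lock point (plate z=zl) at panel coords (px,dy,dz)"
    o=O+PP@[px,dy,dz]-PP@[0,0,zl]
    return tool_from_plate(PP,o,yg,zg,th)
E
python3 - <<'E'
from h import *
s=manip.observe();R=s['tcp_rot'];p=s['position']
a=p+[0,0,.035];b=p+[-.005,-.03,.10]
c=np.array([.45,.17,.37]);_,Tc=tool_from_plate(Rplate(0),np.zeros(3),0,0,22)
d,Td=seat(-.086,.02,.104,.037,.1406,22)
print('pre',d)
e=d+[0,0,.09];m=(c+e)/2+[-.02,0,.02]
_,Tm=tool_from_plate(Rplate(-10,12),np.zeros(3),0,0,22)
plan([(a,R,0),(b,R,0),(c,Tc,0),(m,Tm,0),(e,Td,0),(d,Td,0)])
E
```

```text
pre [ 0.48544883 -0.2017467   0.24395368]
[[1.31, 0.02, -3.24, 0.0, 0.0, 0.0, 0]]
[[-0.15, -0.31, -3.57, 0.0, 0.0, 0.0, 0], [-0.31, -0.63, -7.14, 0.0, 0.0, 0.0, 0]]
[[-0.78, -0.81, -4.87, -0.005, -0.0, 0.017, 0], [-1.56, -1.61, -9.75, -0.01, -0.001, 0.034, 0], [-2.34, -2.42, -14.62, -0.016, -0.001, 0.052, 0]]
[[-4.29, -0.06, -1.79, 0.032, 0.005, 0.06, 0], [-8.58, -0.11, -3.57, 0.064, 0.009, 0.12, 0], [-12.87, -0.17, -5.36, 0.096, 0.014, 0.18, 0], [-17.16, -0.23, -7.15, 0.129, 0.018, 0.239, 0]]
[[-4.3, 1.9, -1.13, 0.046, 0.013, 0.059, 0], [-8.61, 3.79, -2.25, 0.092, 0.027, 0.118, 0], [-12.91, 5.69, -3.38, 0.139, 0.04, 0.177, 0], [-17.22, 7.58, -4.5, 0.185, 0.053, 0.237, 0]]
[[-1.5, 2.04, 3.72, 0.0, -0.0, 0.0, 0], [-3.01, 4.08, 7.44, 0.0, -0.0, 0.0, 0]]
```

>>> carry_out:
  targets:
    - [0.7,0,-1.6,0,0,0,0]
    - [1.3,0,-3.2,0,0,0,0]
    - [1.15,-0.3,-6.8,0,0,0,0]
    - [1,-0.6,-10.4,0,0,0,0]
    - [1,-0.6,-10.4,0,0,0,0]

```text
time: 5.08
position: [0.4717, 0.247, 0.2447]
tcp_rot: [[-0.052, 0.999, -0.012], [0.926, 0.053, 0.375], [0.375, 0.008, -0.927]]
contact_force: [0.2, 0.5, -1.7]
gripper_width: 0.0053
finger_force: 49.0
```

>>> carry_out:
  targets:
    - [-0.8,-0.8,-4.9,-0.005,0,0.017,0]
    - [-1.6,-1.6,-9.7,-0.01,0,0.034,0]
    - [-2.3,-2.4,-14.6,-0.016,0,0.052,0]

```text
time: 5.45
position: [0.4496, 0.1698, 0.3695]
tcp_rot: [[0.001, 1.0, -0.002], [0.927, -0.001, 0.374], [0.374, -0.002, -0.927]]
contact_force: [0.9, -0.5, -0.2]
gripper_width: 0.0051
finger_force: 49.2
```

>>> carry_out:
  targets:
    - [-4.3,0,-1.8,0.032,0.005,0.06,0]
    - [-8.6,-0.1,-3.6,0.064,0.009,0.12,0]
    - [-12.9,-0.2,-5.4,0.096,0.014,0.18,0]
    - [-17.2,-0.2,-7.2,0.129,0.018,0.239,0]

```text
time: 5.95
position: [0.4479, -0.0173, 0.3707]
tcp_rot: [[0.24, 0.962, -0.128], [0.899, -0.171, 0.403], [0.366, -0.212, -0.906]]
contact_force: [1.3, 0.9, -0.3]
gripper_width: 0.0053
finger_force: 49.2
```

>>> carry_out:
  targets:
    - [-4.3,1.9,-1.1,0.046,0.013,0.059,0]
    - [-8.6,3.8,-2.3,0.092,0.027,0.118,0]
    - [-12.9,5.7,-3.4,0.139,0.04,0.177,0]
    - [-17.2,7.6,-4.5,0.185,0.053,0.237,0]
    - [-17.2,7.6,-4.5,0.185,0.053,0.237,0]

```text
time: 6.58
position: [0.4865, -0.2043, 0.33]
tcp_rot: [[0.468, 0.839, -0.278], [0.819, -0.294, 0.493], [0.332, -0.458, -0.824]]
contact_force: [-0.0, 1.1, -1.8]
gripper_width: 0.005
finger_force: 49.2
```

```bash
cat >> h.py <<'E'
def inhand(f,hmask,half_th=.003,box=.2):
    "fit plate plane from coloured points; returns points in plate frame guess"
    s=manip.observe();X=cloud(f);hsv=cv2.cvtColor(f['frame'],cv2.COLOR_RGB2HSV).astype(int)
    m=hmask(hsv[...,0],hsv[...,1]);P=X[m];P=P[np.isfinite(P[:,0])];P=P[np.linalg.norm(P-s['position'],axis=1)<box]
    return P,s
E
python3 - <<'E'
from h import *
s=manip.observe();print(s['position'],s['q'].round(1),s['gripper_width'],s['contact_force'].round(1))
for n in ['side','scene','wrist']:
    f=manip.grab_frame(n);save(n+'5',f)
    P,_=inhand(f,lambda H,S:(H>100)&(H<125)&(S>110))
    T=s['tcp_rot']@Rn.from_euler('y',-22,degrees=True).as_matrix()
    if len(P)>30:
        # plate frame assumed: origin from grasp
        o=s['position']-s['tcp_rot'][:,2]*.0187-np.c_[T[:,1],T[:,0],-T[:,2]]@[0,.037,.1406]
        q=(P-o)@np.c_[T[:,1],T[:,0],-T[:,2]]
        c,nn,b=ransac(q,.0025);print(n,len(P),'c',c.round(4),'normal',nn.round(3),b.sum(),'ext',np.percentile(q[b],[.5,50,99.5],axis=0).round(4).tolist())
d,Td=seat(-.086,.02,.104,.037,.1406,22)
plan([(d,Td,0)])
E
```

```text
[ 0.48651889 -0.20430194  0.33003745] [-37.5  31.8  64.1  14.3 115.6 -10.3] 0.004979131059170431 [-0.   1.1 -1.8]
side 778 c [-0.0034  0.0056  0.0724] normal [ 1.     0.003 -0.003] 758 ext [[-0.006, -0.0548, 0.006], [-0.0035, 0.0117, 0.079], [-0.0008, 0.0603, 0.1198]]
scene 1820 c [-0.0037  0.0021  0.0646] normal [1.    0.009 0.002] 1400 ext [[-0.0066, -0.0578, 0.0005], [-0.0037, 0.0039, 0.0702], [-0.001, 0.0609, 0.1188]]
wrist 1608 c [-0.0015  0.0312  0.1336] normal [ 1.     0.003 -0.002] 1440 ext [[-0.0041, -0.0077, 0.1074], [-0.0016, 0.036, 0.1239], [0.0008, 0.0623, 0.1958]]
[[-1.52, 2.0, 3.66, -0.001, 0.0, -0.0, 0], [-3.05, 3.99, 7.32, -0.002, 0.001, -0.0, 0]]
```

View pics/side5.png

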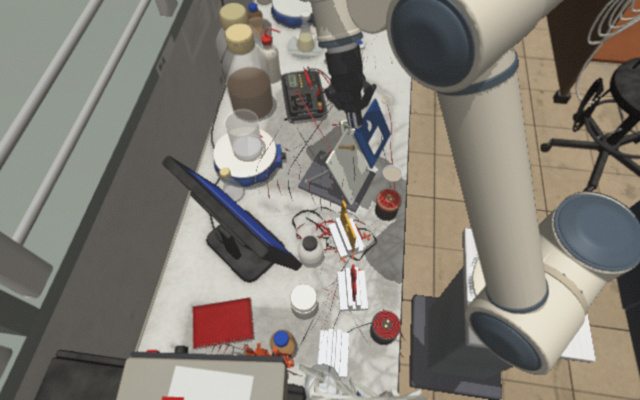

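The side view shows the blue plate in hand, leaning parallel to the panel in front of the stud head at (352,147); red, yellow and bystanders untouched. In-hand fit agrees within ~1 mm.

```bash
python3 - <<'E'
from h import *
a=(.104,.036,.140,22)
plan([(*seat(-.086,.02,*a),0),(*seat(-.055,.02,*a),0)])
E
```

```text
[[-1.58, 2.0, 3.67, -0.001, 0.0, -0.0, 0], [-3.16, 3.99, 7.34, -0.002, 0.001, -0.0, 0]]
[[-0.0, 3.1, 0.0, 0.0, 0.0, 0.0, 0]]
```

>>> carry_out:
  targets:
    - [-1.6,2,3.7,-0.001,0,0,0]
    - [-3.2,4,7.3,-0.002,0.001,0,0]
    - [-3.2,5.5,7.3,-0.002,0.001,0,0]
    - [-3.2,7.1,7.3,-0.002,0.001,0,0]
    - [-3.2,7.1,7.3,-0.002,0.001,0,0]

```text
time: 7.35
position: [0.5126, -0.213, 0.2302]
tcp_rot: [[0.463, 0.843, -0.273], [0.821, -0.292, 0.49], [0.333, -0.451, -0.828]]
contact_force: [0.8, 0.1, -0.7]
gripper_width: 0.0053
finger_force: 49.2
```

```bash
python3 - <<'E'
from h import *
s=manip.observe();a=(.104,.036,.140,22)
f=manip.grab_frame('side');save('side6',f);g=manip.grab_frame('scene');save('scene6',g)
cv2.imwrite('pics/c6.png',cv2.cvtColor(np.vstack([cv2.resize(f['frame'][100:190,310:410],(400,360),interpolation=2),]),cv2.COLOR_RGB2BGR))
for n,f in(('side',f),('scene',g)):
    P,_=inhand(f,lambda H,S:(H>100)&(H<125)&(S>110));T,_,=s['tcp_rot'],0
    q=(P-O)@PP;c,nn,b=ransac(q,.0025);print(n,'panel coords: c',c.round(4),nn.round(3),'ext',np.percentile(q[b],[.5,99.5],axis=0).round(4).tolist())
print(s['contact_force']);plan([(*seat(-.025,.02,*a),0),(*seat(-.004,.02,*a),0),(*seat(-.004,.0,*a),0)])
E
```

```text
side panel coords: c [-0.0571  0.0042 -0.0121] [1.    0.002 0.002] ext [[-0.0596, -0.0562, -0.0773], [-0.0547, 0.0594, 0.0369]]
scene panel coords: c [-0.057  -0.0006 -0.0191] [ 1.    -0.006  0.003] ext [[-0.0598, -0.0609, -0.0835], [-0.0543, 0.0575, 0.0355]]
[ 0.80687681  0.13098523 -0.68211532]
[[0.03, 2.97, 0.16, 0.001, 0.001, 0.0, 0]]
[[0.0, 2.1, 0.0, 0.0, -0.0, 0.0, 0]]
[[-0.75, -0.0, 1.85, 0.0, 0.0, 0.0, 0]]
```

View pics/c6.png

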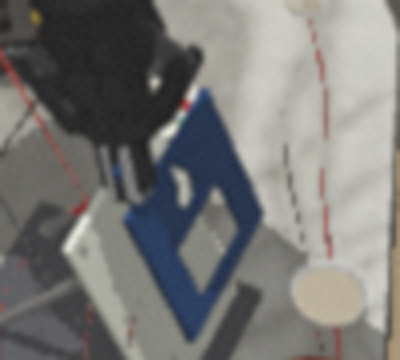

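Crop: the plate stands just in front of the stud with the keyhole at (182,185); centred to ~1 mm. Insert.

>>> carry_out:
  targets:
    - [0,1,0.1,0,0,0,0]
    - [0,2,0.1,0,0,0,0]
    - [0,3,0.1,0,0,0,0]
    - [0,3,0.1,0,0,0,0]

```text
time: 7.95
position: [0.5364, -0.221, 0.2144]
tcp_rot: [[0.464, 0.842, -0.275], [0.82, -0.292, 0.492], [0.334, -0.454, -0.826]]
contact_force: [-1.5, 0.2, -0.2]
gripper_width: 0.0049
finger_force: 49.2
```

>>> carry_out:
  targets:
    - [0,0.7,0,0,0,0,0]
    - [0,1.4,0,0,0,0,0]
    - [0,2,0,0,0,0,0]
    - [0,2,0,0,0,0,0]

```text
time: 8.45
position: [0.553, -0.2268, 0.2057]
tcp_rot: [[0.464, 0.842, -0.274], [0.82, -0.292, 0.491], [0.334, -0.453, -0.827]]
contact_force: [-0.7, 0.7, -1.7]
gripper_width: 0.0047
finger_force: 49.2
```

```bash
python3 - <<'E'
from h import *
s=manip.observe();a=(.104,.036,.140,22);print(s['contact_force'],(s['position']-seat(-.004,.02,*a)[0])@PP)
plan([(*seat(-.004,.01,*a),0),(*seat(-.004,.0,*a),0)])
E
```

```text
[-0.73383583  0.7206304  -1.73054927] [-0.00041289 -0.00057013 -0.00087527]
[[-0.29, 0.04, 0.87, -0.0, 0.0, -0.001, 0]]
[[-0.37, 0.0, 0.93, 0.0, 0.0, 0.0, 0]]
```

>>> carry_out:
  targets:
    - [-0.15,0,0.4,0,0,0,0]
    - [-0.3,0,0.9,0,0,0,0]
    - [-0.5,0,1.35,0,0,0,0]
    - [-0.65,0,1.7,0,0,0,0]
    - [-0.65,0,1.7,0,0,0,0]

```text
time: 9.07
position: [0.545, -0.2237, 0.1897]
tcp_rot: [[0.464, 0.842, -0.274], [0.82, -0.292, 0.491], [0.334, -0.453, -0.827]]
contact_force: [0.5, 0.7, -0.8]
gripper_width: 0.0051
finger_force: 49.3
```

```bash
python3 - <<'E'
from h import *
s=manip.observe();a=(.104,.036,.140,22);print(s['contact_force'],s['moment'],(s['position']-seat(-.004,.0,*a)[0])@PP)
f=manip.grab_frame('side');save('side7',f)
P,_=inhand(f,lambda H,S:(H>100)&(H<125)&(S>110));q=(P-O)@PP;c,nn,b=ransac(q,.0025);print('panel coords: c',c.round(4),nn.round(3),'ext',np.percentile(q[b],[.5,99.5],axis=0).round(4).tolist())
E
```

```text
[ 0.47617885  0.67745439 -0.75988876] [-0.31092952 -0.191624    0.01377276] [-0.00083519 -0.0002598   0.00100173]
panel coords: c [-0.0083  0.0074 -0.0324] [1.    0.    0.003] ext [[-0.0109, -0.0559, -0.0997], [-0.0057, 0.0597, 0.0161]]
```

>>> carry_out:
  targets:
    - [-0.04,0.1,0.1,0,0,0,0]
    - [-0.07,0.15,0.17,0,0,0,0]
    - [-0.07,0.15,0.17,0,0,0,0]

```text
time: 9.5
position: [0.5457, -0.2239, 0.1884]
tcp_rot: [[0.464, 0.842, -0.274], [0.821, -0.292, 0.491], [0.334, -0.453, -0.827]]
contact_force: [-0.1, 1.9, 10.6]
gripper_width: 0.0056
finger_force: 50.7
```

```bash
python3 - <<'E'
from h import *
s=manip.observe();a=(.104,.036,.140,22);print(s['contact_force'],s['moment'],(s['position']-seat(-.004,.0,*a)[0])@PP)
E
```

```text
[-0.13064703  1.91463918 10.57522104] [ 0.44794178  0.64385673 -0.07214328] [ 0.00039944 -0.00017093  0.000146  ]
```

>>> carry_out:
  targets:
    - [0,0,0,0,0,0,0.2]
    - [0,0,0,0,0,0,0.35]
    - [0,0,0,0,0,0,0.35]
    - [0,0,-1.5,0,0,0,0.35]
    - [0,0,-4,0,0,0,0.35]

```text
time: 10.12
position: [0.5567, -0.2439, 0.2214]
tcp_rot: [[0.464, 0.842, -0.275], [0.82, -0.292, 0.492], [0.334, -0.454, -0.826]]
contact_force: [0.0, 0.3, 0.1]
gripper_width: 0.0301
finger_force: 0.0
```

```bash
python3 - <<'E'
from h import *
s=manip.observe();print(s['contact_force'],s['position'],s['q'].round(1))
f=manip.grab_frame('side');save('side8',f)
P,_=inhand(f,lambda H,S:(H>100)&(H<125)&(S>110),box=.25);q=(P-O)@PP;c,nn,b=ransac(q,.0025);print('panel coords: c',c.round(4),nn.round(3),'ext',np.percentile(q[b],[.5,99.5],axis=0).round(4).tolist())
# yellow grasp
y=np.radians(26.9)
P=Rplate(26.9);t,T=tool_from_plate(P,np.array([.477,-.069,.02]),-.036,.1185,0);print(t)
pre=t+[0,0,.16]
w=np.array([.50,-.20,.36])
plan([(w,Rtool(0,8),.35),(pre,T,.5)])
E
```

```text
[0.02015938 0.32713854 0.06787034] [ 0.55668181 -0.24391058  0.22137197] [-36.7  43.5  57.8  14.2 110.  -11.1]
panel coords: c [-0.0064  0.0101 -0.0264] [1.    0.003 0.001] ext [[-0.0091, -0.0564, -0.0986], [-0.0041, 0.0587, 0.0452]]
[ 0.49328765 -0.10110471  0.1198    ]
[[1.4, -3.09, -1.86, -0.065, -0.119, -0.095, 0.35], [2.8, -6.18, -3.72, -0.13, -0.238, -0.19, 0.35], [4.2, -9.27, -5.58, -0.194, -0.357, -0.285, 0.35], [5.6, -12.36, -7.44, -0.259, -0.476, -0.38, 0.35]]
[[3.3, 0.15, 2.68, -0.046, -0.011, -0.156, 0.5], [6.59, 0.3, 5.36, -0.091, -0.022, -0.312, 0.5], [9.89, 0.45, 8.04, -0.137, -0.033, -0.469, 0.5]]
```

>>> carry_out:
  targets:
    - [0.5,0,-2.5,0,0,0,0.35]
    - [2.8,-6.1,-3.7,-0.13,-0.238,-0.19,0.35]
    - [4.2,-9.2,-5.6,-0.194,-0.357,-0.285,0.35]
    - [5.6,-12.4,-7.4,-0.259,-0.476,-0.38,0.35]
    - [5.6,-12.4,-7.4,-0.259,-0.476,-0.38,0.35]

```text
time: 10.8
position: [0.4986, -0.197, 0.361]
tcp_rot: [[-0.004, 0.991, -0.135], [1.0, 0.004, -0.004], [-0.004, -0.135, -0.991]]
contact_force: [-0.4, -0.4, -0.8]
gripper_width: 0.0299
finger_force: 0.0
```

>>> carry_out:
  targets:
    - [3.3,0.1,2.7,-0.046,-0.011,-0.156,0.5]
    - [6.6,0.3,5.4,-0.091,-0.022,-0.312,0.5]
    - [9.9,0.4,8,-0.137,-0.033,-0.469,0.5]
    - [9.9,0.4,8,-0.137,-0.033,-0.469,0.5]

```text
time: 11.3
position: [0.4895, -0.0968, 0.2764]
tcp_rot: [[-0.455, 0.89, -0.005], [0.89, 0.455, 0.003], [0.005, -0.003, -1.0]]
contact_force: [0.4, -0.4, 0.8]
gripper_width: 0.0427
finger_force: 0.0
```

```bash
cat >> h.py <<'E'
def edges(f,hm,ctr,zs,r=.08):
    X=cloud(f);hsv=cv2.cvtColor(f['frame'],cv2.COLOR_RGB2HSV).astype(int);P=X[hm(hsv[...,0],hsv[...,1])];P=P[np.isfinite(P[:,0])]
    P=P[np.linalg.norm(P[:,:2]-ctr,axis=1)<r]
    for lo,hi in zs:
        q=P[(P[:,2]>lo)&(P[:,2]<hi)]
        if len(q)>8:
            c=q.mean(0);v=np.linalg.svd(q[:,:2]-c[:2],full_matrices=False)[2][0];v*=np.sign(v[1]);t=np.percentile((q[:,:2]-c[:2])@v,[1,99]);print(lo,len(q),'yaw',np.degrees(np.arctan2(-v[0],v[1])).round(2),'mid',(c[:2]+v*t.mean()).round(4),'z',c[2].round(4),'len',np.ptp(t).round(4))
YEL=lambda H,S:(H>12)&(H<32)&(S>100)
RED=lambda H,S:((H<8)|(H>172))&(S>120)
E
python3 - <<'E'
from h import *
f=manip.grab_frame('wrist');save('w9',f);s=manip.observe();print(s['position'],s['contact_force'].round(1))
Z=[(.04,.08),(.08,.108),(.108,.12),(.12,.14),(.14,.155)]
edges(f,YEL,[.477,-.068],Z);f=manip.grab_frame('scene');edges(f,YEL,[.477,-.068],Z);f=manip.grab_frame('side');edges(f,YEL,[.477,-.068],Z)
E
```

```text
[ 0.49070009 -0.09816145  0.27743798] [ 0.9 -0.1  0.5]
0.108 479 yaw 26.47 mid [ 0.4721 -0.0623] z 0.1145 len 0.0722
0.12 36 yaw 36.86 mid [ 0.4934 -0.1017] z 0.1316 len 0.0192
0.14 152 yaw 27.14 mid [ 0.4928 -0.1039] z 0.1456 len 0.021
0.04 138 yaw 26.68 mid [ 0.4798 -0.0839] z 0.0659 len 0.0735
0.08 136 yaw 26.53 mid [ 0.4793 -0.083 ] z 0.0953 len 0.0736
0.108 77 yaw 25.74 mid [ 0.4795 -0.0824] z 0.1137 len 0.074
0.12 41 yaw 23.24 mid [ 0.4905 -0.1046] z 0.1301 len 0.0243
0.14 23 yaw 23.05 mid [ 0.4905 -0.1042] z 0.1445 len 0.0208
0.04 73 yaw 26.02 mid [ 0.4774 -0.0675] z 0.0671 len 0.0887
0.08 74 yaw 26.59 mid [ 0.479  -0.0687] z 0.0948 len 0.0921
0.108 80 yaw 26.78 mid [ 0.4764 -0.0674] z 0.1154 len 0.086
0.12 20 yaw 27.25 mid [ 0.4783 -0.0698] z 0.1286 len 0.086
0.14 23 yaw 26.47 mid [ 0.494  -0.1037] z 0.1471 len 0.0201
```

View pics/w9.png

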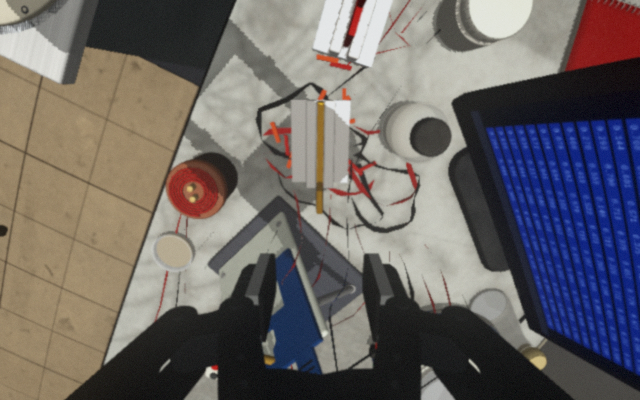

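Wrist view: yellow plate edge-on in its stand (320,150) with its tab end at (320,200); blue hangs on the easel at bottom (295,310); monitor well to the right.

```bash
python3 - <<'E'
from h import *
P=Rplate(26.7);t,T=tool_from_plate(P,np.array([.4768,-.0717,.02]),-.036,.1185,0);print(t)
plan([(t,T,.5)])
E
```

```text
[ 0.49297548 -0.10386137  0.1198    ]
[[-0.16, -0.03, 5.28, -0.0, -0.001, 0.001, 0.5], [-0.32, -0.05, 10.55, -0.001, -0.001, 0.001, 0.5], [-0.49, -0.08, 15.83, -0.001, -0.002, 0.002, 0.5]]
```

>>> carry_out:
  targets:
    - [-0.2,0,5.3,0,0,0,0.5]
    - [-0.3,-0.05,10.6,0,-0.001,0.001,0.5]
    - [-0.5,-0.1,15.8,0,-0.002,0.002,0.5]
    - [-0.5,-0.1,15.8,0,-0.002,0.002,0.4]
    - [-0.5,-0.1,15.8,0,-0.002,0.002,0.15]

```text
time: 12.08
position: [0.4932, -0.104, 0.1208]
tcp_rot: [[-0.45, 0.893, -0.001], [0.893, 0.45, -0.0], [-0.0, -0.001, -1.0]]
contact_force: [0.6, -0.1, 0.7]
gripper_width: 0.0172
finger_force: 0.0
```

>>> carry_out:
  targets:
    - [0,0,0,0,0,0,0.1]
    - [0,0,0,0,0,0,0]
    - [0,0,0,0,0,0,0]
    - [0,0,0,0,0,0,0]
  grip_force: 50

```text
time: 12.58
position: [0.4932, -0.1037, 0.1211]
tcp_rot: [[-0.451, 0.893, 0.001], [0.893, 0.451, -0.001], [-0.002, 0.001, -1.0]]
contact_force: [0.0, -2.3, 11.3]
gripper_width: 0.005
finger_force: 49.5
```

```bash
python3 - <<'E'
from h import *
s=manip.observe();R=s['tcp_rot'];p=s['position'];print(p,R.round(3).tolist(),s['contact_force'].round(1),s['gripper_width'])
yg=-.036;zg=.1185+p[2]-.1198;print(zg)
a=(.082,yg,zg,0)
d,Td=seat(-.086,.02,*a);print(d)
b=p+[-.03,0,.17];m=d+[-.03,.04,.11]
plan([(p+[0,0,.04],R,0),(b,R,0),(m,Rtool(-5,13),0),(d+[0,0,.04],Td,0)])
E
```

```text
[ 0.49316928 -0.10366603  0.12114351] [[-0.451, 0.893, 0.001], [0.893, 0.451, -0.001], [-0.002, 0.001, -1.0]] [ 0.  -2.3 11.3] 0.005039075535788161
0.11984351040928766
[ 0.45921915 -0.27732996  0.24384835]
[[-0.01, 0.0, -4.0, 0.0, 0.0, 0.0, 0]]
[[0.44, -0.89, -4.33, 0.0, 0.0, 0.0, 0], [0.89, -1.78, -8.67, 0.0, 0.0, 0.0, 0], [1.33, -2.67, -13.0, 0.0, 0.0, 0.0, 0]]
[[-2.6, -2.26, -1.56, 0.056, 0.016, 0.138, 0], [-5.2, -4.53, -3.13, 0.111, 0.032, 0.276, 0], [-7.81, -6.79, -4.69, 0.167, 0.048, 0.414, 0], [-10.41, -9.05, -6.26, 0.222, 0.064, 0.553, 0]]
[[-1.24, 1.61, 2.02, 0.081, 0.028, 0.077, 0], [-2.48, 3.22, 4.05, 0.161, 0.056, 0.155, 0], [-3.72, 4.83, 6.07, 0.242, 0.084, 0.232, 0]]
```

>>> carry_out:
  targets:
    - [0,0,-2,0,0,0,0]
    - [0,0,-4,0,0,0,0]
    - [0.4,-0.9,-8.3,0,0,0,0]
    - [0.9,-1.8,-12.7,0,0,0,0]
    - [1.3,-2.7,-17,0,0,0,0]

```text
time: 13.2
position: [0.4619, -0.1037, 0.2921]
tcp_rot: [[-0.451, 0.892, -0.0], [0.892, 0.451, -0.001], [-0.0, -0.001, -1.0]]
contact_force: [1.0, -0.6, -1.2]
gripper_width: 0.0051
finger_force: 49.2
```

>>> carry_out:
  targets:
    - [-2.6,-2.3,-1.6,0.056,0.016,0.138,0]
    - [-5.2,-4.5,-3.1,0.111,0.032,0.276,0]
    - [-7.8,-6.8,-4.7,0.167,0.048,0.414,0]
    - [-10.4,-9,-6.3,0.222,0.064,0.553,0]

```text
time: 13.7
position: [0.4286, -0.238, 0.3543]
tcp_rot: [[0.092, 0.969, -0.227], [0.996, -0.09, 0.02], [-0.001, -0.228, -0.974]]
contact_force: [-0.3, 0.6, -0.3]
gripper_width: 0.0052
finger_force: 49.2
```

>>> carry_out:
  targets:
    - [-1.2,1.6,2,0.081,0.028,0.077,0]
    - [-2.5,3.2,4,0.161,0.056,0.155,0]
    - [-3.7,4.8,6.1,0.242,0.084,0.232,0]
    - [-3.7,4.8,6.1,0.242,0.084,0.232,0]

```text
time: 14.2
position: [0.4586, -0.2775, 0.2801]
tcp_rot: [[0.329, 0.839, -0.434], [0.944, -0.292, 0.151], [0.0, -0.459, -0.888]]
contact_force: [-0.6, 0.8, -0.7]
gripper_width: 0.0052
finger_force: 49.2
```

```bash
cat >> h.py <<'E'
BLU=lambda H,S:(H>100)&(H<125)&(S>110)
def chk(hm,yg,zg,th,cams=('side','scene')):
    s=manip.observe();T=s['tcp_rot']@Rn.from_euler('y',-th,degrees=True).as_matrix();A=np.c_[T[:,1],T[:,0],-T[:,2]]
    o=s['position']-s['tcp_rot'][:,2]*.0187-A@[0,yg,zg]
    print('pos',s['position'].round(4),'F',s['contact_force'].round(1),'w',s['gripper_width'])
    for n in cams:
        P,_=inhand(manip.grab_frame(n),hm);q=(P-o)@A;q=q[(np.abs(q)<[.02,.08,.16]).all(1)]
        c,nn,b=ransac(q,.0025);e=np.percentile(q[b],[.5,99.5],axis=0);k=(P-O)@PP;print(n,len(q),'face',c[0].round(4),'normal',nn.round(3),'plate ext',e.round(4).tolist(),'| panel fr med x',np.median(k[:,0]).round(4))
E
python3 - <<'E'
from h import *
chk(YEL,-.036,.1198,0)
a=(.082,-.036,.1198,0);plan([(*seat(-.086,.02,*a),0),(*seat(-.055,.02,*a),0)])
E
```

```text
pos [ 0.4586 -0.2775  0.2801] F [-0.6  0.8 -0.7] w 0.00521831901245779
side 679 face -0.0033 normal [ 1.    -0.002  0.001] plate ext [[-0.0055, -0.0458, 0.0027], [-0.0006, 0.0493, 0.0989]] | panel fr med x -0.1064
scene 1290 face -0.0033 normal [ 1.    -0.004  0.016] plate ext [[-0.0064, -0.0482, 0.0007], [-0.0001, 0.0471, 0.0989]] | panel fr med x -0.1064
[[-0.03, 1.85, 3.44, -0.002, 0.001, 0.0, 0]]
[[-0.0, 3.1, 0.0, 0.0, 0.0, -0.0, 0]]
```

```bash
python3 - <<'E'
from h import *
a=(.082,-.0365,.119,0);plan([(*seat(-.086,.02,*a),0),(*seat(-.055,.02,*a),0),(*seat(-.025,.02,*a),0),(*seat(-.0105,.02,*a),0)])
E
```

```text
[[-0.08, 1.85, 3.52, -0.002, 0.001, 0.0, 0]]
[[-0.0, 3.1, -0.0, 0.0, 0.0, -0.0, 0]]
[[-0.0, 3.0, 0.0, 0.0, 0.0, -0.0, 0]]
[[0.0, 1.45, -0.0, 0.0, 0.0, -0.0, 0]]
```

>>> carry_out:
  targets:
    - [-0.05,1,1.8,-0.002,0.001,0,0]
    - [-0.1,1.9,3.5,-0.002,0.001,0,0]
    - [-0.1,3.5,3.5,-0.002,0.001,0,0]
    - [-0.1,5,3.5,-0.002,0.001,0,0]
    - [-0.1,5,3.5,-0.002,0.001,0,0]

```text
time: 14.92
position: [0.4862, -0.2875, 0.2279]
tcp_rot: [[0.327, 0.842, -0.428], [0.945, -0.292, 0.149], [0.0, -0.454, -0.891]]
contact_force: [-0.5, -0.8, -1.2]
gripper_width: 0.0054
finger_force: 49.2
```

```bash
python3 - <<'E'
from h import *
chk(YEL,-.0365,.119,0)
a=(.082,-.0365,.119,0);plan([(*seat(-.025,.02,*a),0),(*seat(-.0105,.02,*a),0),(*seat(-.0105,.002,*a),0)])
f=manip.grab_frame('side');save('s11',f);cv2.imwrite('pics/c11.png',cv2.cvtColor(cv2.resize(f['frame'][90:190,300:410],(440,400),interpolation=2),cv2.COLOR_RGB2BGR))
E
```

```text
pos [ 0.4862 -0.2875  0.2279] F [-0.5 -0.8 -1.2] w 0.0053736808478187245
side 655 face -0.0032 normal [ 1.    -0.005 -0.   ] plate ext [[-0.0058, -0.047, 0.0019], [-0.0005, 0.0472, 0.1006]] | panel fr med x -0.0562
scene 1187 face -0.0031 normal [1.    0.001 0.007] plate ext [[-0.0058, -0.0492, -0.0017], [-0.0003, 0.0464, 0.0977]] | panel fr med x -0.0561
[[0.03, 2.9, -0.05, -0.001, -0.0, -0.0, 0]]
[[0.0, 1.45, -0.0, 0.0, 0.0, -0.0, 0]]
[[-0.0, -0.0, 1.8, 0.0, 0.0, -0.0, 0]]
```

View pics/c11.png

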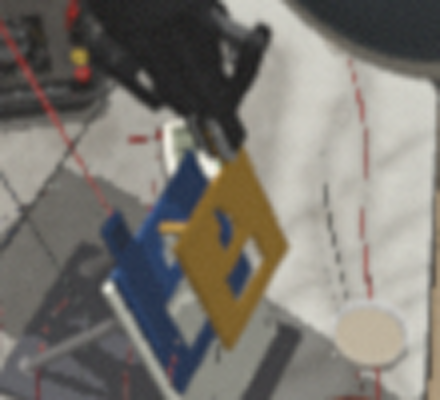

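The yellow plate is parallel to the hung blue one, just before the stud (shaft visible at (172,227)). Insert.

>>> carry_out:
  targets:
    - [0.05,1,0,0,0,0,0]
    - [0.08,2,0,0,0,0,0]
    - [0.08,2.9,0,0,0,0,0]
    - [0.08,3.6,0,0,0,0,0]
    - [0.08,3.6,0,0,0,0,0]

```text
time: 15.7
position: [0.5158, -0.297, 0.211]
tcp_rot: [[0.328, 0.841, -0.43], [0.945, -0.292, 0.15], [0.001, -0.455, -0.89]]
contact_force: [-1.2, 1.0, -1.2]
gripper_width: 0.0051
finger_force: 49.2
```

>>> carry_out:
  targets:
    - [0,0.4,0,0,0,0,0]
    - [0,0.7,0,0,0,0,0]
    - [0,0.7,0,0,0,0,0]

```text
time: 16.08
position: [0.5216, -0.299, 0.2082]
tcp_rot: [[0.328, 0.841, -0.429], [0.945, -0.292, 0.149], [0.0, -0.455, -0.891]]
contact_force: [0.2, -0.1, 0.1]
gripper_width: 0.0053
finger_force: 49.2
```

```bash
python3 - <<'E'
from h import *
chk(YEL,-.0365,.119,0,('side',))
a=(.082,-.0365,.119,0);plan([(*seat(-.0100,.02,*a),0),(*seat(-.0100,.002,*a),0)])
E
```

```text
pos [ 0.5216 -0.299   0.2082] F [ 0.2 -0.1  0.1] w 0.005288177427729914
side 646 face -0.0033 normal [ 1.    -0.001  0.004] plate ext [[-0.0055, -0.0491, 0.0012], [-0.0006, 0.0482, 0.098]] | panel fr med x -0.0144
[[-0.04, 0.11, -0.1, -0.002, -0.001, -0.001, 0]]
[[0.0, 0.0, 1.8, 0.0, 0.0, -0.0, 0]]
```

>>> carry_out:
  targets:
    - [0,0.1,0.3,0,0,0,0]
    - [0,0.15,0.8,0,0,0,0]
    - [0,0.15,1.3,0,0,0,0]
    - [0,0.15,1.65,0,0,0,0]
    - [0,0.15,1.65,0,0,0,0]

```text
time: 16.75
position: [0.5155, -0.2969, 0.1927]
tcp_rot: [[0.328, 0.841, -0.43], [0.945, -0.292, 0.15], [0.001, -0.455, -0.89]]
contact_force: [0.0, 0.5, -1.5]
gripper_width: 0.0051
finger_force: 49.2
```

>>> carry_out:
  targets:
    - [0,0,0.1,0,0,0,0]
    - [0,0,0.1,0,0,0,0]

```text
time: 17.0
position: [0.5153, -0.2968, 0.1921]
tcp_rot: [[0.328, 0.842, -0.429], [0.945, -0.292, 0.149], [0.0, -0.454, -0.891]]
contact_force: [0.3, 0.9, -0.9]
gripper_width: 0.0051
finger_force: 49.2
```

```bash
python3 - <<'E'
from h import *
s=manip.observe();a=(.082,-.0365,.119,0);print(s['contact_force'],s['moment'],(s['position']-seat(-.01,.0,*a)[0])@PP)
E
```

```text
[ 0.34228932  0.92511145 -0.94682245] [-0.11007302 -0.27585212 -0.0328724 ] [0.00037999 0.00041603 0.00154991]
```

>>> carry_out:
  targets:
    - [0,0,0.08,0,0,0,0]
    - [0,0,0.15,0,0,0,0]
    - [0,0,0.15,0,0,0,0]

```text
time: 17.38
position: [0.5149, -0.2968, 0.1911]
tcp_rot: [[0.328, 0.842, -0.429], [0.945, -0.292, 0.149], [0.0, -0.454, -0.891]]
contact_force: [1.8, -1.4, 5.0]
gripper_width: 0.0049
finger_force: 50.2
```

```bash
python3 - <<'E'
from h import *
chk(YEL,-.0365,.119,0,('side',))
s=manip.observe();a=(.082,-.0365,.119,0);print(s['contact_force'],s['moment'],(s['position']-seat(-.01,.0,*a)[0])@PP)
E
```

```text
pos [ 0.5149 -0.2968  0.1911] F [ 1.8 -1.4  5. ] w 0.0049470760610525084
side 610 face -0.0033 normal [ 1.    -0.002 -0.   ] plate ext [[-0.0056, -0.048, 0.0006], [-0.0006, 0.0484, 0.1057]] | panel fr med x -0.013
[ 2.03665138 -1.4613698   4.82293099] [-0.0153621  -0.18301731  0.0076103 ] [0.00042649 0.00033765 0.00046216]
```

>>> carry_out:
  targets:
    - [0,0,0,0,0,0,0.2]
    - [0,0,0,0,0,0,0.35]
    - [0,0,0,0,0,0,0.35]
    - [0,0,-1.5,0,0,0,0.35]
    - [0,0,-4.5,0,0,0,0.35]

```text
time: 18.05
position: [0.5339, -0.3032, 0.2315]
tcp_rot: [[0.328, 0.841, -0.43], [0.945, -0.292, 0.15], [0.001, -0.456, -0.89]]
contact_force: [0.2, 0.6, 1.2]
gripper_width: 0.0301
finger_force: 0.0
```

```bash
python3 - <<'E'
from h import *
s=manip.observe();print(s['contact_force'].round(1),s['position'])
f=manip.grab_frame('side')
for hm in (BLU,YEL):
    P,_=inhand(f,hm,box=.25);q=(P-O)@PP;q=q[(np.abs(q)<[.03,.08,.15]).all(1)];c,nn,b=ransac(q,.0025);print('panel: c',c.round(4),nn.round(3),'ext',np.percentile(q[b],[.5,99.5],axis=0).round(4).tolist())
# red: tab mid approx (.4479,.0705), yaw 9.6
P=Rplate(9.6);t,T=tool_from_plate(P,np.array([.448,.0705,.02]),0,.1005,0);print(t)
plan([(np.array([.47,-.25,.33]),Rtool(-8,10),.35),(np.array([.43,-.08,.34]),Rtool(3),.5),(t+[0,0,.13],T,.5)])
E
```

```text
[0.2 0.6 1.2] [ 0.53393826 -0.30324516  0.23147978]
panel: c [-0.0062  0.0405 -0.0328] [ 1.     0.004 -0.006] ext [[-0.0086, -0.0486, -0.0983], [-0.0037, 0.0594, 0.0451]]
panel: c [-0.0127 -0.0002 -0.022 ] [1.    0.004 0.01 ] ext [[-0.0155, -0.0484, -0.0803], [-0.0099, 0.0482, 0.046]]
[0.448  0.0705 0.1018]
[[0.99, -3.82, -1.61, -0.097, -0.02, -0.062, 0.35], [1.97, -7.64, -3.22, -0.195, -0.041, -0.124, 0.35], [2.96, -11.46, -4.82, -0.292, -0.061, -0.185, 0.35]]
[[4.07, -1.6, 0.03, -0.043, -0.004, -0.048, 0.5], [8.14, -3.2, 0.06, -0.087, -0.008, -0.096, 0.5], [12.21, -4.8, 0.09, -0.13, -0.013, -0.144, 0.5], [16.28, -6.4, 0.11, -0.174, -0.017, -0.191, 0.5]]
[[3.73, 0.65, 2.71, -0.0, 0.0, -0.029, 0.5], [7.47, 1.29, 5.41, -0.0, 0.0, -0.058, 0.5], [11.2, 1.94, 8.12, -0.0, 0.0, -0.086, 0.5], [14.94, 2.59, 10.82, -0.0, 0.0, -0.115, 0.5]]
```

>>> carry_out:
  targets:
    - [0,0,-2.5,0,0,0,0.35]
    - [1.5,-5,-4,-0.12,-0.02,-0.08,0.35]
    - [3,-9,-5,-0.24,-0.05,-0.15,0.35]
    - [3,-11.5,-4.8,-0.292,-0.061,-0.185,0.35]
    - [3,-11.5,-4.8,-0.292,-0.061,-0.185,0.35]

```text
time: 18.73
position: [0.4667, -0.248, 0.3286]
tcp_rot: [[0.139, 0.975, -0.172], [0.99, -0.137, 0.024], [0.0, -0.174, -0.985]]
contact_force: [-0.0, -0.3, -0.3]
gripper_width: 0.03
finger_force: 0.0
```

>>> carry_out:
  targets:
    - [4.1,-1.6,0,-0.043,-0.004,-0.048,0.5]
    - [8.1,-3.2,0,-0.087,-0.008,-0.096,0.5]
    - [12.2,-4.8,0,-0.13,-0.013,-0.144,0.5]
    - [16.3,-6.4,0.1,-0.174,-0.017,-0.191,0.5]

```text
time: 19.23
position: [0.4284, -0.0774, 0.3368]
tcp_rot: [[-0.052, 0.999, -0.003], [0.999, 0.052, 0.002], [0.002, -0.003, -1.0]]
contact_force: [0.3, 0.2, -0.6]
gripper_width: 0.0428
finger_force: 0.0
```

>>> carry_out:
  targets:
    - [3.7,0.6,2.7,0,0,-0.029,0.5]
    - [7.5,1.3,5.4,0,0,-0.058,0.5]
    - [11.2,1.9,8.1,0,0,-0.086,0.5]
    - [14.9,2.6,10.8,0,0,-0.115,0.5]
    - [14.9,2.6,10.8,0,0,-0.115,0.5]

```text
time: 19.85
position: [0.4458, 0.0739, 0.2271]
tcp_rot: [[-0.168, 0.986, -0.008], [0.986, 0.168, 0.002], [0.003, -0.007, -1.0]]
contact_force: [0.3, -0.7, 0.5]
gripper_width: 0.043
finger_force: 0.0
```

```bash
python3 - <<'E'
from h import *
s=manip.observe();print(s['position'],s['contact_force'].round(1))
Z=[(.04,.08),(.08,.105),(.105,.122),(.122,.14)]
for n in ('wrist','side','scene'): print(n);edges(manip.grab_frame(n),RED,[.448,.0705],Z,.055)
P=Rplate(9.6);t,T=tool_from_plate(P,np.array([.448,.0705,.02]),0,.1005,0);plan([(t,T,.5)])
E
```

```text
[0.44578584 0.0738881  0.22710556] [ 0.3 -0.7  0.5]
wrist
0.08 217 yaw 10.66 mid [0.4474 0.0704] z 0.0963 len 0.0692
0.122 149 yaw 10.92 mid [0.4474 0.0706] z 0.1279 len 0.0204
side
0.04 19 yaw 10.97 mid [0.4496 0.0716] z 0.065 len 0.0685
0.08 44 yaw 10.41 mid [0.449  0.0718] z 0.0962 len 0.0677
0.122 18 yaw 8.77 mid [0.4489 0.0705] z 0.129 len 0.02
scene
[[-0.06, 0.06, 4.24, -0.001, -0.001, -0.0, 0.5], [-0.11, 0.11, 8.49, -0.002, -0.002, -0.001, 0.5], [-0.17, 0.17, 12.73, -0.003, -0.002, -0.001, 0.5]]
```

>>> carry_out:
  targets:
    - [-0.05,0.05,4.2,0,0,-0.01,0.5]
    - [-0.1,0.1,8.5,-0.002,-0.002,-0.016,0.5]
    - [-0.15,0.17,12.7,-0.003,-0.002,-0.016,0.5]
    - [-0.15,0.17,12.7,-0.003,-0.002,-0.016,0.4]
    - [-0.15,0.17,12.7,-0.003,-0.002,-0.016,0.15]

```text
time: 20.62
position: [0.4482, 0.0706, 0.1032]
tcp_rot: [[-0.181, 0.984, 0.001], [0.984, 0.181, 0.001], [0.0, 0.001, -1.0]]
contact_force: [0.4, -0.9, 0.9]
gripper_width: 0.0172
finger_force: 0.0
```

>>> carry_out:
  targets:
    - [0,0,0,0,0,0,0.1]
    - [0,0,0,0,0,0,0]
    - [0,0,0,0,0,0,0]
    - [0,0,0,0,0,0,0]
  grip_force: 50

```text
time: 21.12
position: [0.4479, 0.071, 0.1033]
tcp_rot: [[-0.182, 0.983, 0.002], [0.983, 0.182, 0.0], [0.0, 0.002, -1.0]]
contact_force: [-1.4, -2.4, 14.6]
gripper_width: 0.0052
finger_force: 49.2
```

```bash
python3 - <<'E'
from h import *
s=manip.observe();R=s['tcp_rot'];p=s['position'];print(p,R.round(3).tolist(),s['contact_force'].round(1),s['gripper_width'])
yg=(p[1]-.0708)/.983;zg=p[2]+.0187-.02;print(yg,zg)
d,Td=seat(-.09,.02,.064,yg,zg,0);print(d)
plan([(p+[0,0,.04],R,0),(p+[-.02,-.02,.22],R,0),(np.array([.42,-.16,.36]),Rtool(-5,12),0),(d+[0,0,.04],Td,0)])
E
```

```text
[0.44794315 0.07096807 0.10334622] [[-0.182, 0.983, 0.002], [0.983, 0.182, 0.0], [0.0, 0.002, -1.0]] [-1.4 -2.4 14.6] 0.005171455822337876
0.00017097957919954445 0.10204622096580641
[ 0.46777178 -0.24201333  0.24584068]
[[0.0, 0.01, -4.0, 0.0, 0.0, 0.0, 0]]
[[-0.4, -0.57, -4.5, 0.0, 0.0, 0.0, 0], [-0.8, -1.15, -9.0, 0.0, 0.0, 0.0, 0], [-1.2, -1.72, -13.5, 0.0, 0.0, 0.0, 0], [-1.6, -2.29, -18.0, 0.0, 0.0, 0.0, 0]]
[[-5.15, -1.15, -0.92, 0.053, 0.007, 0.067, 0], [-10.3, -2.3, -1.84, 0.105, 0.014, 0.134, 0], [-15.45, -3.45, -2.76, 0.158, 0.021, 0.202, 0], [-20.6, -4.61, -3.68, 0.21, 0.028, 0.269, 0]]
[[-2.58, 2.3, 2.04, 0.086, 0.027, 0.078, 0], [-5.17, 4.6, 4.08, 0.173, 0.055, 0.155, 0], [-7.75, 6.9, 6.12, 0.259, 0.082, 0.233, 0]]
```

>>> carry_out:
  targets:
    - [0,0,-2,0,0,0,0]
    - [0,0,-4,0,0,0,0]
    - [-0.6,-0.8,-10,0,0,0,0]
    - [-1.1,-1.6,-16,0,0,0,0]
    - [-1.6,-2.3,-22,0,0,0,0]

```text
time: 21.75
position: [0.4268, 0.0508, 0.3249]
tcp_rot: [[-0.181, 0.983, 0.001], [0.983, 0.181, 0.001], [0.0, 0.001, -1.0]]
contact_force: [1.2, -0.0, -1.9]
gripper_width: 0.0051
finger_force: 49.1
```

>>> carry_out:
  targets:
    - [-5.1,-1.1,-0.9,0.053,0.007,0.067,0]
    - [-10.3,-2.3,-1.8,0.105,0.014,0.134,0]
    - [-15.4,-3.4,-2.8,0.158,0.021,0.202,0]
    - [-20.6,-4.6,-3.7,0.21,0.028,0.269,0]

```text
time: 22.25
position: [0.4192, -0.1615, 0.3603]
tcp_rot: [[0.09, 0.974, -0.209], [0.996, -0.088, 0.018], [-0.001, -0.21, -0.978]]
contact_force: [1.6, 0.2, -1.2]
gripper_width: 0.0053
finger_force: 49.2
```

>>> carry_out:
  targets:
    - [-2.6,2.3,2,0.086,0.027,0.078,0]
    - [-5.2,4.6,4.1,0.173,0.055,0.155,0]
    - [-7.7,6.9,6.1,0.259,0.082,0.233,0]
    - [-7.7,6.9,6.1,0.259,0.082,0.233,0]

```text
time: 22.75
position: [0.4676, -0.2429, 0.2817]
tcp_rot: [[0.33, 0.838, -0.434], [0.944, -0.294, 0.151], [-0.0, -0.46, -0.888]]
contact_force: [-0.3, 1.3, -0.6]
gripper_width: 0.0053
finger_force: 49.2
```

```bash
python3 - <<'E'
from h import *
chk(RED,0,.102,0,('side','scene'))
a=(.064,0,.102,0);plan([(*seat(-.056,.02,*a),0)])
E
```

```text
pos [ 0.4676 -0.2429  0.2817] F [-0.3  1.3 -0.6] w 0.005321310062987272
side 353 face -0.0034 normal [1.    0.001 0.002] plate ext [[-0.0057, -0.0321, 0.0051], [-0.001, 0.0354, 0.0805]] | panel fr med x -0.1097
scene 771 face -0.0039 normal [1.    0.    0.004] plate ext [[-0.0064, -0.0353, 0.0012], [-0.0014, 0.0343, 0.0805]] | panel fr med x -0.1101
[[-0.03, 2.61, 1.73, -0.001, 0.0, -0.0, 0], [-0.06, 5.23, 3.46, -0.002, 0.001, -0.001, 0]]
```

>>> carry_out:
  targets:
    - [0,1,1.8,0,0,0,0]
    - [-0.1,1.9,3.55,-0.002,0.001,0,0]
    - [-0.1,3.5,3.55,-0.002,0.001,0,0]
    - [-0.1,5.2,3.55,-0.002,0.001,0,0]
    - [-0.1,5.2,3.55,-0.002,0.001,0,0]

```text
time: 23.48
position: [0.4968, -0.2525, 0.2292]
tcp_rot: [[0.328, 0.843, -0.427], [0.945, -0.292, 0.148], [-0.0, -0.452, -0.892]]
contact_force: [0.1, 0.2, -0.6]
gripper_width: 0.0053
finger_force: 49.2
```

```bash
python3 - <<'E'
from h import *
chk(RED,0,.101,0,('side','scene'))
a=(.064,0,.101,0);plan([(*seat(-.0165,.02,*a),0)])
E
```

```text
pos [ 0.4968 -0.2525  0.2292] F [ 0.1  0.2 -0.6] w 0.005259803100486994
side 347 face -0.0032 normal [1.    0.001 0.009] plate ext [[-0.0056, -0.033, 0.0035], [-0.0005, 0.0357, 0.0795]] | panel fr med x -0.0584
scene 672 face -0.003 normal [ 1.    -0.012 -0.001] plate ext [[-0.0057, -0.0358, -0.0013], [-0.0004, 0.0333, 0.0776]] | panel fr med x -0.058
[[0.04, 3.94, 0.01, 0.0, -0.0, -0.001, 0]]
```

>>> carry_out:
  targets:
    - [0.04,1,0,0,0,0,0]
    - [0.04,2,0,0,0,0,0]
    - [0.04,3,0,0,0,0,0]
    - [0.04,3.9,0,0,0,0,0]
    - [0.04,3.9,0,0,0,0,0]

```text
time: 24.2
position: [0.5289, -0.2634, 0.2109]
tcp_rot: [[0.328, 0.842, -0.428], [0.945, -0.292, 0.149], [0.0, -0.454, -0.891]]
contact_force: [-0.2, 1.0, -0.2]
gripper_width: 0.0051
finger_force: 49.2
```

```bash
python3 - <<'E'
from h import *
chk(RED,0,.101,0,('side',))
a=(.064,0,.101,0);plan([(*seat(-.016,.02,*a),0),(*seat(-.016,.002,*a),0)])
E
```

```text
pos [ 0.5289 -0.2634  0.2109] F [-0.2  1.  -0.2] w 0.005101143275974375
side 322 face -0.0031 normal [1.    0.002 0.005] plate ext [[-0.0053, -0.0343, 0.0023], [-0.0003, 0.0349, 0.0791]] | panel fr med x -0.0197
[[0.01, 0.09, -0.06, -0.001, -0.0, -0.001, 0]]
[[0.0, 0.0, 1.8, 0.0, -0.0, 0.0, 0]]
```

>>> carry_out:
  targets:
    - [0,0.05,0.4,0,0,0,0]
    - [0,0.08,0.9,0,0,0,0]
    - [0,0.08,1.4,0,0,0,0]
    - [0,0.08,1.75,0,0,0,0]
    - [0,0.08,1.75,0,0,0,0]

```text
time: 24.88
position: [0.5215, -0.2609, 0.1954]
tcp_rot: [[0.328, 0.842, -0.428], [0.945, -0.292, 0.149], [0.0, -0.453, -0.891]]
contact_force: [-0.1, 0.5, -0.3]
gripper_width: 0.005
finger_force: 49.2
```

>>> carry_out:
  targets:
    - [0,0,0.1,0,0,0,0]
    - [0,0,0.1,0,0,0,0]

```text
time: 25.12
position: [0.5213, -0.2608, 0.1947]
tcp_rot: [[0.328, 0.842, -0.428], [0.945, -0.293, 0.149], [-0.0, -0.453, -0.892]]
contact_force: [-0.2, -0.2, -0.2]
gripper_width: 0.0052
finger_force: 49.2
```

```bash
python3 - <<'E'
from h import *
chk(RED,0,.101,0,('side',))
s=manip.observe();a=(.064,0,.101,0);print((s['position']-seat(-.016,.0,*a)[0])@PP)
E
```

```text
pos [ 0.5213 -0.2608  0.1947] F [-0.2 -0.2 -0.2] w 0.005189697698019294
side 312 face -0.0034 normal [1.    0.005 0.006] plate ext [[-0.0057, -0.0341, 0.0031], [-0.0008, 0.035, 0.0796]] | panel fr med x -0.02
[-2.46661758e-04 -7.72634328e-05  1.21638609e-03]
```

>>> carry_out:
  targets:
    - [0,0.1,0.08,0,0,0,0]
    - [0,0.1,0.15,0,0,0,0]
    - [0,0.1,0.15,0,0,0,0]

```text
time: 25.55
position: [0.5217, -0.2609, 0.194]
tcp_rot: [[0.328, 0.842, -0.427], [0.945, -0.293, 0.148], [-0.0, -0.452, -0.892]]
contact_force: [0.4, 0.0, 12.3]
gripper_width: 0.005
finger_force: 51.1
```

```bash
python3 - <<'E'
from h import *
s=manip.observe();a=(.064,0,.101,0);print(s['contact_force'],(s['position']-seat(-.016,.0,*a)[0])@PP)
E
```

```text
[4.00624256e-01 1.10974675e-03 1.23148756e+01] [ 4.38927891e-04 -7.84082869e-05  6.62536644e-04]
```

Seated on the shaft. Release gently and retreat.

>>> carry_out:
  targets:
    - [0,0,0,0,0,0,0.2]
    - [0,0,0,0,0,0,0.3]
    - [0,0,0,0,0,0,0.3]
    - [0,0,-1.5,0,0,0,0.3]
    - [0,0,-4.5,0,0,0,0.3]

```text
time: 26.18
position: [0.5408, -0.2675, 0.2337]
tcp_rot: [[0.328, 0.842, -0.429], [0.945, -0.292, 0.149], [0.0, -0.454, -0.891]]
contact_force: [0.8, -0.4, -0.5]
gripper_width: 0.0253
finger_force: 0.0
```

>>> carry_out:
  targets:
    - [0,0,-3,0,0,0,0.3]
    - [0,0,-7,0,0,0,0.3]
    - [0,0,-10,0,0,0,0.3]
    - [0,0,-10,0,0,0,0.3]

```text
time: 26.68
position: [0.5849, -0.2829, 0.3246]
tcp_rot: [[0.328, 0.844, -0.424], [0.945, -0.293, 0.147], [-0.001, -0.449, -0.894]]
contact_force: [0.1, -0.2, -0.4]
gripper_width: 0.0256
finger_force: 0.0
```

```bash
python3 - <<'E'
from h import *
s=manip.observe();print(s['contact_force'].round(1),s['position'])
f=manip.grab_frame('side');save('s20',f)
for hm in (BLU,YEL,RED):
    P,_=inhand(f,hm,box=.35);q=(P-O)@PP;q=q[(np.abs(q)<[.03,.08,.15]).all(1)];c,nn,b=ransac(q,.0025);print('panel: c',c.round(4),nn.round(3),'ext',np.percentile(q[b],[.5,99.5],axis=0).round(4).tolist())
cv2.imwrite('pics/c20.png',cv2.cvtColor(cv2.resize(f['frame'][80:380,280:430],(300,600),interpolation=2),cv2.COLOR_RGB2BGR))
E
```

```text
[ 0.1 -0.2 -0.4] [ 0.58486123 -0.28294263  0.32455976]
panel: c [-0.0063  0.0385 -0.033 ] [ 1.     0.005 -0.007] ext [[-0.0083, -0.0551, -0.0986], [-0.0035, 0.0588, 0.0458]]
panel: c [-0.0121  0.0055 -0.024 ] [ 1.     0.005 -0.005] ext [[-0.0146, -0.0488, -0.0807], [-0.0093, 0.0485, 0.0463]]
panel: c [-0.0183  0.005  -0.013 ] [1.    0.    0.001] ext [[-0.0209, -0.0325, -0.0601], [-0.0161, 0.0354, 0.0449]]
```

View pics/c20.png

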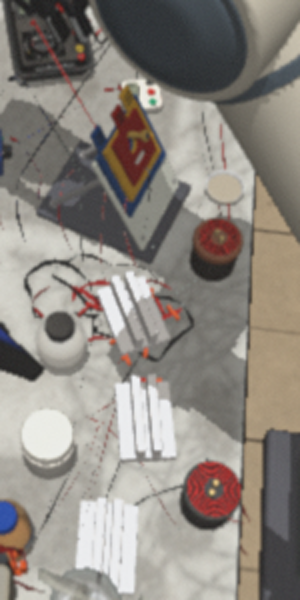

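All three hang nested on the stud at (130,150): blue, then yellow, then red. Their faces are 6 mm apart, the tabs are up, and the bystanders are where they were.

```bash
python3 -c "
from rig import manip
print(manip.hand_in())"
```

```text
the job is handed in; nothing more can be done
None
```

All three templates hang locked on the stud in order (blue, yellow, red), tabs up and close together, with nothing else on the bench shifted; I handed the job in at about 27 s of the 72 s allowed.

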